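# Unload two resin castings from a sloping mould

### The arm

A 6-joint arm with a two-finger parallel gripper is mounted at the origin on a cart in front of the work surface, level with it; the furniture and walls round the work are solid. World frame = base frame: x ahead of the robot, y to its left, z up, the work surface at z = 0. Lengths are in mm, angles in rad, forces in N, time in s.
With the tool pointing down it reaches from about 250 to 725 mm from the base axis. Payload 4 kg.
Tool frame: the origin (TCP) lies between the finger pads; the fingertips stand 11 mm ahead of it and the grasp point (between the pads) lies 8 mm behind it (tip_reach is the distance from the TCP to the fingertips, in mm); x points along the fingers, y is the direction in which the jaws open and shut, and the axes are right-handed (so a half turn about x gives the same grasp; the last joint's range is limited). The gripper opens to 85 mm and grips with 20 to 120 N. Pads are 22 mm wide; open, the fingers measure 114 mm over their backs; the gripper's body (76 mm by 85 mm) begins 54 mm behind the grasp point. The pads swing forward as they close: fully open they stand 13 mm farther back than shut.
Start: joints at [-1.187, 0.241, 0.005, 1.335, 0, 1.571], TCP at [187.221, -463.624, 209.906] pointing down, gripper open.
Joint ranges: [-2.72, 2.72], [-1.05, 1.87], [-1.09, 1.28], [-1.99, 2.15], [-1.42, 1.44], [-3.14, 3.14]. Speed limits (rad/s): [2.79, 2.79, 3.14, 3.14, 3.14, 3.14].

### API

Orientations are given as a unit quaternion [w, x, y, z].
In Python, from station import get_obs, read_camera, job_done, tip_reach gives the robot as it stands. The module is installed in compiled form; this text tells all that it offers.
- The arm moves only by the shell command python3 -m pendant 'ROWS' [FORCE]. ROWS is JSON, a list of rows, each a list of 7 numbers: the shift along the tool's x, y, z in mm, then the turn, a rotation vector about the tool's x, y, z in degrees, then the finger opening in mm, from 0 to 85.4. A call has 1 to 12 rows; each row shifts and turns the pose as measured when the row begins, along the tool's axes as they then stand; what a row does not reach is not made up. A row lasts 1/10 s, in which the tool goes at most 50 mm and 8.59 degrees, less where a joint would pass 70% of its speed; a pose out of reach is approached as far as the arm can. A call with a gripper value outside its range is refused whole. The fingers move at their own pace and stop on an object; FORCE is the grip in N (left out, the last holds). Time passes only in rows, so rows that do not move let the fingers close. It gives the time, the measured TCP pose, the force and the opening at its end, in the units of the state.
- get_obs(): the state, without advancing time (a new reading comes with each control period).
- read_camera(name): name is "scene" or "top" or "wrist"; returns a dict with "frame" (384x512x3 uint8, blue, green, red), "fx", "fy", "cx", "cy" (pixels), "view" (4x4, takes a point from world to camera coordinates). Camera axes: x right, y down, z forward; pixel columns grow to the right and rows downward; lengths in mm; the calibration is good to about 2 mm. A picture is of the moment at which its call begins. There is no depth.
- job_done(): hands the job in, once; it reports no verdict.
The state is a dict: "time": time; "q": joint angles; "joint_vel": joint speeds; "joint_torque": joint torques, N m; "tcp_pos": TCP position; "tool_rot": TCP orientation; "wrist_force": force on the tool from outside, world axes, zero at the start; "ft_torque": the same for the moment, N m; "grip_width": finger opening in mm.
Only numpy, scipy, OpenCV 4.12 (cv2) and the standard library are available. Lean on these libraries where they do the work, as an engineer would, in place of code of your own. Each camera call takes 0.05 s, during which the arm holds its last target.

### The job

Turn the keeper on the sloping mould until it is clear of both castings, then draw the two castings out of their cavities. Set them down in the steel tray, not dropped, each lying flat on its base with webs or lugs up and lengthways in its compartment: the one with a single web in the compartment next to the finger tab, the one with two lugs in the other. Leave the keeper turned clear, and do not shift or tip the bottles and other things standing about.

Things in the scene. Friction and masses are not known exactly. Their poses are not given: they have to be found in the camera images.
- mould: open aluminium mould block, 76 (x) x 172 (y) x 24 mm, on a fixed stand. Origin: centre of its upper face. x up the slope, away from the robot; y along the block; z straight out of the face, which slopes 30 deg down toward the robot (z leans 30 deg from vertical). The face's edges are 37 and 75 mm above the worktop. Either casting may lie in either cavity
- cavity_pos (a point): centre of the mouth (face level) of one open cavity, at mould y = +50 mm: 38 mm (x) by 56 mm (y), 12 mm deep, walls square to the face; axes as the mould
- cavity_neg (a point): the same for the equal cavity at mould y = -50 mm
- keeper (a joint): turn-button bar at the middle of the mould's face, turning about the mould's z. 0: bar along mould y, each end 8 mm over a casting's base; grows counter-clockwise seen from above to a stop at 1.571 (bar along mould x); clear of both castings from about 1.0. Starts at 0 to 0.3, light friction (0.03 N m), stays where left. Bar 64 x 12 mm, 2 to 8 mm above the face
- keeper_wing (a point): centre of the keeper's upright finger wing, on the turning axis, 23.5 mm above the mould's face; the wing stands from 8 to 39 mm above the face, 34 mm long along the bar, 8 mm thick. x across its thickness, y along the bar, z out of the face
- web_casting_mid (a point): centre (17 mm above the underside) of the grey resin bracket with ONE web, about 80 g. Base 34 (x) x 52 (y) x 12 mm; web in its middle, 10 mm thick (x), 28 mm long (y), 12 to 34 mm above the underside; z up out of the base. It lies in a cavity, about 2 mm play a side, base top flush with the mould's face, axes along the mould's
- lug_casting_mid (a point): centre (17 mm above the underside) of the grey resin bracket with TWO lugs, about 80 g. Base 34 (x) x 52 (y) x 12 mm; two parallel lugs, 8 mm thick (x), 28 mm long (y), 28 mm over their outer faces (gap 12), 12 to 34 mm above the underside; z up out of the base. It lies in a cavity like the other casting
- tray: fixed shallow steel tray, 62 (x) x 166 (y) mm, rim 14 mm high, walls and floor 4 mm; a cross wall makes two equal compartments, 54 (x) x 77 (y) mm inside, centred at y = +40.5 and -40.5 mm. Origin: centre of its underside, z up. A flat finger tab, 34 mm wide, 15 mm long, sticks out at rim height from its +y (left) end
- tall_bottle: clear 101 mm wide, 232 mm tall screw-cap bottle standing upright between the mould and the tray; leave it alone. Origin: centre of its underside
- glass_beaker: small clear beaker, 45 mm wide, 56 mm tall, standing at the robot's side of the worktop; leave it alone. Origin: centre of its underside
- amber_bottle: brown bottle, 60 mm wide, 122 mm tall, standing behind the work; leave it alone. Origin: centre of its underside
- small_carton: closed white carton, 70 x 100 x 45 mm, behind the work; leave it alone. Origin: centre of its underside
- notebook: black notebook, 210 x 153 x 16 mm, lying far left; leave it alone. Origin: centre of its underside
- open_spanner: steel spanner, 160 mm long, 28 mm wide, 5 mm thick, lying far right; leave it alone. Origin: centre of its underside
- felt_pen: felt pen, 135 mm long, 17 mm thick, lying far right; leave it alone. Origin: centre of its underside
Not all that is in view belongs to the job. What is shaped like the part that bears lug_casting_mid but yellow is not meant. Leave any pink look-alike of the part that bears web_casting_mid alone.

How it is judged:
By the outcome, as a careful person would: the job done as asked, in the order asked, and still so for the second after the job is handed in, with the robot touching nothing.
It also fails if it takes over 62 s, if anything falls off the work surface, if the arm or the gripper's body presses on something with over 40 N, if the wrist force passes 120 N, or if a joint passes its speed limit or range.

## Working session

There is one attempt and no reset: what is moved stays moved. The work goes in short steps, Python scripts to look and compute and a shell command to move; the robot and the scene stay as the last step left them, time stands still between calls to the robot, and variables do not carry over. Pictures are saved under pics/ and viewed, and the job is handed in when it is done.

```bash
mkdir -p pics; ls
cat > h.py <<'E'
import numpy as np, cv2
from station import *
def snap(n,f):
    c=read_camera(n); cv2.imwrite('pics/'+f,c['frame']); np.savez('pics/'+f+'.npz',**{k:c[k] for k in('frame','fx','fy','cx','cy','view')}); return c
E
python3 - <<'E'
from h import *
for n in('scene','top','wrist'):
    c=snap(n,n+'0.png'); print(n,c['fx'],c['cx'],c['cy']); print(np.array(c['view']).round(3).tolist())
o=get_obs(); print(o)
E
```

```text
pics
scene 451.3108803250027 260.78668806785186 189.60675998586296
[[0.393, -0.919, -0.007, -253.741], [-0.42, -0.173, -0.891, 299.47], [0.818, 0.354, -0.454, 1341.446], [0.0, 0.0, 0.0, 1.0]]
top 499.46670685081335 259.5445205370297 193.64340557039168
[[-0.447, -0.895, -0.003, 221.584], [-0.691, 0.348, -0.634, 483.478], [0.568, -0.281, -0.773, 1680.431], [0.0, 0.0, 0.0, 1.0]]
wrist 306.6602772062244 254.26437804933286 192.44258952788448
[[0.373, -0.928, -0.001, -500.553], [-0.883, -0.355, 0.308, -39.663], [-0.286, -0.114, -0.952, 378.983], [0.0, 0.0, 0.0, 1.0]]
{'time': 0.15, 'q': array([-1.18699936e+00,  2.41291718e-01,  4.04152649e-03,  1.33520977e+00,
        3.73122947e-06,  1.57078648e+00]), 'joint_vel': array([-8.97051763e-04, -2.44006211e-03,  2.87754788e-03,  1.33986252e-04,
        2.78221725e-04, -7.37510954e-05]), 'joint_torque': array([-4.67525042e-04, -3.72635829e+01,  2.52637875e+01,  1.23700031e-02,
       -6.49400840e-05, -5.19003294e-06]), 'tcp_pos': array([ 187.0300447 , -463.1463358 ,  209.19462097]), 'tool_rot': array([-0.13428717, -0.69401529, -0.13544244,  0.69423705]), 'wrist_force': array([-0.77169029,  0.97153373, -0.43588922]), 'ft_torque': array([-0.01672058, -0.02714975,  0.00257618]), 'grip_width': 85.55829210660112}
```

View pics/scene0.png

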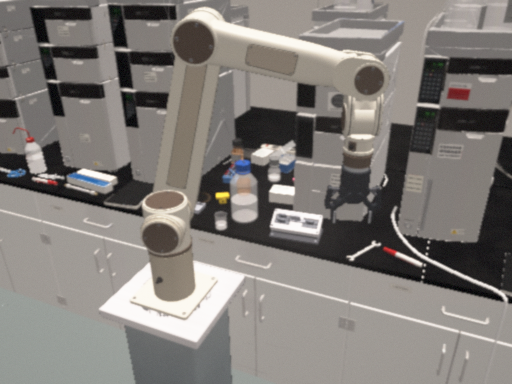

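View pics/top0.png

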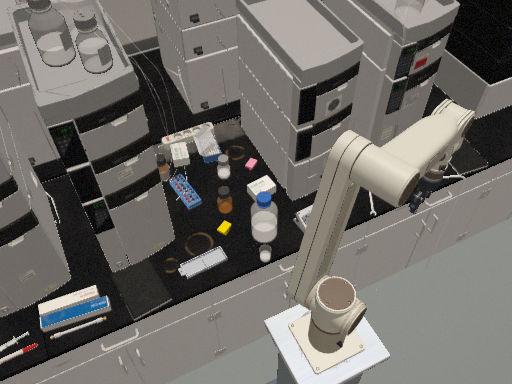

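View pics/wrist0.png

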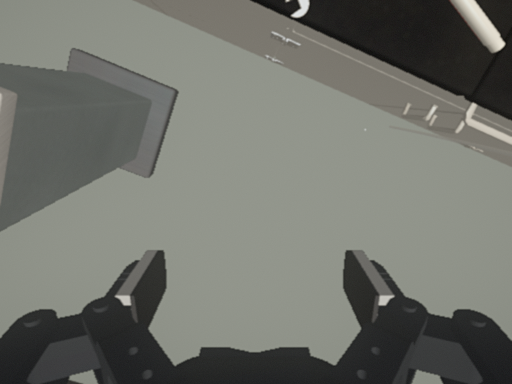

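The scene view shows the mould at about (297,222) and the bottle at (244,190). In the top view the tray is at (203,262), the bottle at (264,218), and the arm hides most of the mould.

```bash
cat >> h.py <<'E'
def load(f): return np.load('pics/'+f+'.npz')
def ray(c,u,v):
    V=np.array(c['view']); R=V[:3,:3]; t=V[:3,3]
    o=-R.T@t; d=R.T@np.array([(u-c['cx'])/c['fx'],(v-c['cy'])/c['fy'],1.]); return o,d/np.linalg.norm(d)
def onz(c,u,v,z):
    o,d=ray(c,u,v); return o+d*(z-o[2])/d[2]
def proj(c,P):
    V=np.array(c['view']); p=V[:3,:3]@np.asarray(P,float)+V[:3,3]; return np.array([c['fx']*p[0]/p[2]+c['cx'],c['fy']*p[1]/p[2]+c['cy']])
def rot(o=None):
    from scipy.spatial.transform import Rotation as Ro
    q=(o or get_obs())['tool_rot']; return Ro.from_quat([q[1],q[2],q[3],q[0]])
E
python3 - <<'E'
from h import *
s=load('scene0.png');t=load('top0.png')
for n,(u,v) in dict(mould=(297,222),bottletop=(243,165),tray=(300,0)).items(): print(n,onz(s,u,v,{'mould':56,'bottletop':232}.get(n,0)))
for n,(u,v,z) in dict(tray=(203,262,10),bottle=(264,197,232),beaker=(265,247,56),amber=(224,190,122),carton=(262,183,45),yellow=(225,228,15)).items(): print(n,onz(t,u,v,z))
for n,s_,p in(('scene0.png',s,(170,150,190,130)),('top0.png',t,(140,150,190,140))):
    x,y,w,h=p; im=s_['frame'][y:y+h,x:x+w]; cv2.imwrite('pics/crop_'+n,cv2.resize(im,None,fx=4,fy=4,interpolation=cv2.INTER_CUBIC))
E
```

```text
mould [ 420.67102917 -234.07392079   56.        ]
bottletop [435.91615087 -23.38857151 232.        ]
tray [1.02629423e+04 3.09337935e+03 1.13686838e-13]
tray [451.91700402 256.90799122  10.        ]
bottle [467.5049753  -4.3709189 232.       ]
beaker [380.77415332  34.72819666  56.        ]
amber [647.2230022   77.56125512 122.        ]
carton [671.81415755 -99.43886417  45.        ]
yellow [553.26189784 121.88683141  15.        ]
```

View pics/crop_scene0.png

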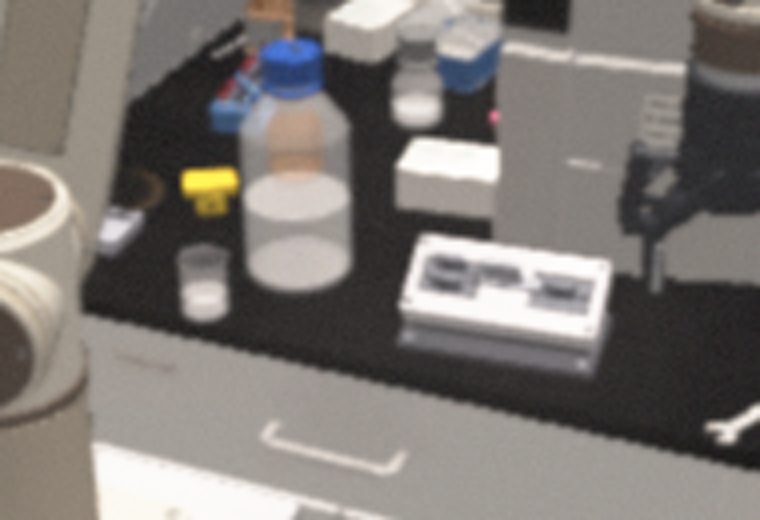

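View pics/crop_top0.png

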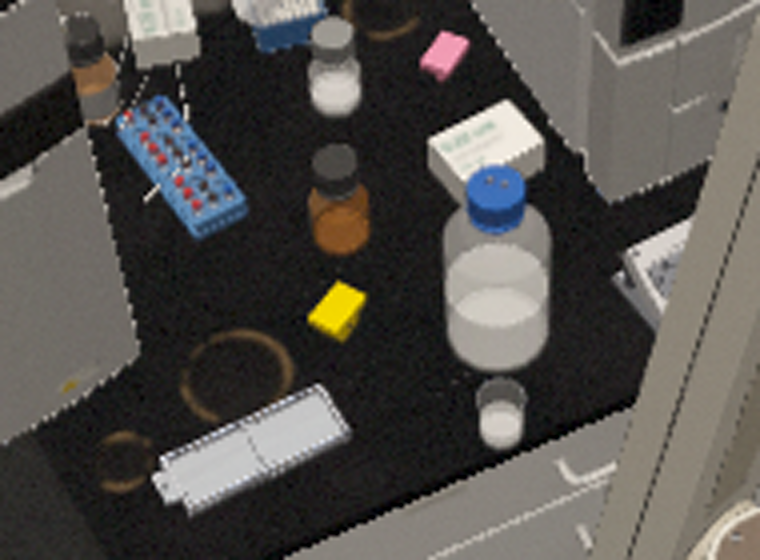

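Run:
```python
from h import *
s=load('scene0.png')
P=[onz(s,u/4+170,v/4+150,z) for u,v,z in((422,236,75),(609,262,75),(597,346,37),(401,312,37))]
for p in P: print(p.round(1))
for i in range(4): print(np.linalg.norm(P[i]-P[(i+1)%4]).round(1))
print(sum(P)/4, np.degrees(np.arctan2(*(P[0]-P[1])[:2])), np.degrees(np.arctan2(*(P[3]-P[2])[:2])))
# wanted above pose
```

```text
[ 446.5 -143.    75. ]
[ 465.9 -311.    75. ]
[ 389.7 -324.9   37. ]
[ 376.6 -151.1   37. ]
169.1
86.2
174.2
80.0
[ 419.68684996 -232.5143234    56.        ] -6.589460975174543 -4.331992436732952
```

```bash
cat >> h.py <<'E'
from scipy.spatial.transform import Rotation as Ro
def mould(c=(420,-232.5,56),psi=5.5):
    p=np.radians(psi); R=(Ro.from_euler('z',p)*Ro.from_euler('y',-30,degrees=True)).as_matrix()
    return np.array(c,float),R   # columns mx,my,mz
def delta(Pt,Rt,n=1):
    """tool-frame shift & rotvec(deg) from present pose to target"""
    o=get_obs(); R=rot(o); d=R.inv().apply(np.asarray(Pt)-o['tcp_pos']); r=(R.inv()*Ro.from_matrix(Rt)).as_rotvec(degrees=True)
    return d,r
E
python3 - <<'E'
from h import *
print(rot().as_matrix().round(3)); print(tip_reach if not callable(tip_reach) else tip_reach())
w=load('wrist0.png'); V=w['view']; cam=-V[:3,:3].T@V[:3,3]; o=get_obs(); print(rot().inv().apply(cam-o['tcp_pos']), (V[:3,:3]@rot().as_matrix()).round(3))
c,M=mould(); print(M.round(3))
for s in(1,-1):
    Rt=np.c_[-M[:,2],s*M[:,0],-s*M[:,1]]
    for h in (160,): print(s,c+M[:,2]*h,*[x.round(1) for x in delta(c+M[:,2]*h,Rt)])
E
```

```text
[[-0.001  0.374 -0.927]
 [ 0.002 -0.927 -0.374]
 [-1.    -0.002 -0.   ]]
11.0
[-163.27238942    1.15384822  -78.19181557] [[-0.001  1.     0.001]
 [-0.308 -0.002  0.952]
 [ 0.952  0.001  0.308]]
[[ 0.862 -0.096 -0.498]
 [ 0.083  0.995 -0.048]
 [ 0.5    0.     0.866]]
1 [ 340.36830413 -240.1676602   194.56406461] [  14.9 -149.3 -225.7] [-71.7  19.2  25.8]
-1 [ 340.36830413 -240.1676602   194.56406461] [  14.9 -149.3 -225.7] [103.7  27.9 -20.7]
```

```bash
cat >> h.py <<'E'
def plan(Pt,Rt,n,g,slew=None):
    """print n rows for straight move from present pose to target"""
    o=get_obs(); R=rot(o); T=Ro.from_matrix(Rt); rv=(R.inv()*T).as_rotvec(); dw=np.asarray(Pt)-o['tcp_pos']
    print('dist',np.linalg.norm(dw).round(1),'ang',np.degrees(np.linalg.norm(rv)).round(1))
    for i in range(n):
        Ri=R*Ro.from_rotvec(rv*i/n)
        print([*(Ri.inv().apply(dw/n)).round(1).tolist(),*np.degrees(rv/n).round(1).tolist(),g])
def toolA(M): return np.c_[-M[:,2],M[:,0],-M[:,1]]
E
python3 - <<'E'
from h import *
c,M=mould(); plan(c+M[:,2]*160,toolA(M),10,60)
E
```

```text
dist 271.0 ang 78.6
[1.5, -14.9, -22.6, -7.2, 1.9, 2.6, 60]
[1.7, -12.1, -24.2, -7.2, 1.9, 2.6, 60]
[2.0, -9.0, -25.5, -7.2, 1.9, 2.6, 60]
[2.5, -5.9, -26.3, -7.2, 1.9, 2.6, 60]
[3.2, -2.7, -26.8, -7.2, 1.9, 2.6, 60]
[4.1, 0.5, -26.8, -7.2, 1.9, 2.6, 60]
[5.1, 3.6, -26.4, -7.2, 1.9, 2.6, 60]
[6.2, 6.6, -25.5, -7.2, 1.9, 2.6, 60]
[7.4, 9.4, -24.3, -7.2, 1.9, 2.6, 60]
[8.6, 12.0, -22.7, -7.2, 1.9, 2.6, 60]
```

```bash
python3 -m pendant '[[1.5,-15,-23,-7.2,1.9,2.6,60],[1.7,-12,-24,-7.2,1.9,2.6,60],[2,-9,-25.5,-7.2,1.9,2.6,60],[2.5,-6,-26,-7.2,1.9,2.6,60]]'; python3 -c "
from h import *
print(get_obs()['q'],get_obs()['time'])
c,M=mould(); plan(c+M[:,2]*160,toolA(M),7,60)"
```

```text
time: 0.55
tcp_pos: [249.7, -373.2, 200.7]
tool_rot: [0.361, 0.691, 0.253, -0.573]
wrist_force: [0.3, -0.3, 1.1]
grip_width: 59.7
[-1.09998084  0.01260398 -0.31010395  1.09134295  0.16455098  1.14965779] 0.55
dist 161.1 ang 46.1
[2.5, -1.9, -22.8, -6.0, 1.6, 2.2, 60]
[3.1, 0.4, -22.8, -6.0, 1.6, 2.2, 60]
[3.8, 2.6, -22.6, -6.0, 1.6, 2.2, 60]
[4.5, 4.8, -22.0, -6.0, 1.6, 2.2, 60]
[5.4, 6.9, -21.3, -6.0, 1.6, 2.2, 60]
[6.2, 8.9, -20.3, -6.0, 1.6, 2.2, 60]
[7.2, 10.7, -19.1, -6.0, 1.6, 2.2, 60]
```

```bash
python3 -m pendant '[[2.5,-2,-23,-6,1.6,2.2,60],[3,0.4,-23,-6,1.6,2.2,60],[4,2.6,-22.5,-6,1.6,2.2,60],[4.5,5,-22,-6,1.6,2.2,60],[5.5,7,-21.5,-6,1.6,2.2,60],[6,9,-20.5,-6,1.6,2.2,60],[7,10.5,-19,-6,1.6,2.2,60],[3,4,-6,-2,1,1,60],[0,0,0,0,0,0,60]]'; python3 -c "
from h import *
print(get_obs()['q'],get_obs()['time'])
snap('wrist','w1.png');snap('top','t1.png')
c,M=mould(); plan(c+M[:,2]*160,toolA(M),1,60)"
```

```text
time: 1.45
tcp_pos: [343.6, -219.2, 191.0]
tool_rot: [0.648, 0.583, 0.394, -0.292]
wrist_force: [-0.8, -0.5, -0.1]
grip_width: 59.5
[-0.95122324 -0.16670908 -0.61323081  0.85486011  0.48832392  0.51377077] 1.45
dist 20.6 ang 4.5
[-6.0, -4.2, 19.3, 3.9, -1.6, -1.7, 60]
```

View pics/w1.png

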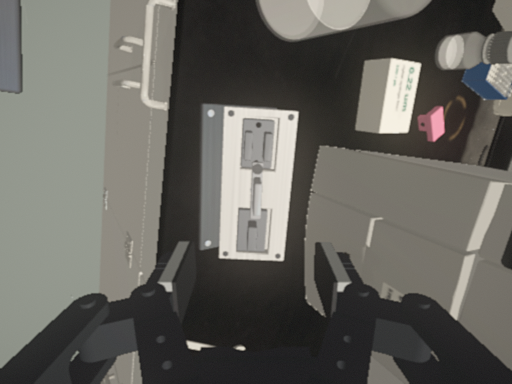

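View pics/t1.png

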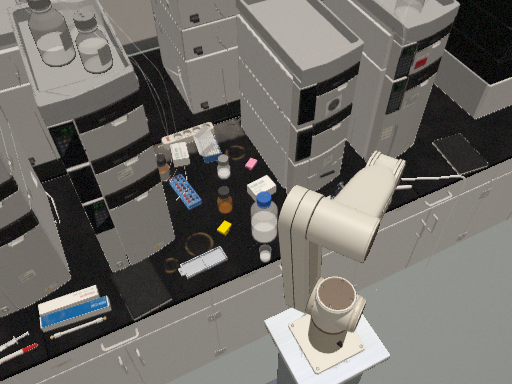

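Run:
```python
import cv2
im=cv2.imread('pics/w1.png')[95:270,190:320]; im=cv2.resize(im,None,fx=4.5,fy=3.4286*1,interpolation=cv2.INTER_CUBIC) if 0 else cv2.resize(im,None,fx=3.4,fy=3.4,interpolation=cv2.INTER_CUBIC)
cv2.imwrite('pics/w1c.png',im)
```

```text
(no output)
```

View pics/w1c.png

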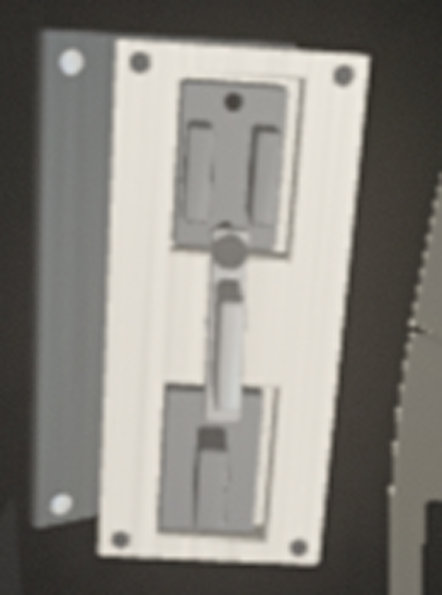

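Run:
```python
from h import *
w=load('w1.png'); im=w['frame']
m=(im.min(2)>165).astype(np.uint8); m[:95]=0; m[270:]=0; m[:,:195]=0; m[:,302:]=0
cs,_=cv2.findContours(m,cv2.RETR_EXTERNAL,cv2.CHAIN_APPROX_NONE); c=max(cs,key=cv2.contourArea); print(cv2.contourArea(c))
h=cv2.convexHull(c); ap=cv2.approxPolyN(h,4) if hasattr(cv2,'approxPolyN') else None
ap=ap.reshape(-1,2).astype(float); print(ap)
ap=ap[np.argsort(ap[:,1])]; t=ap[:2][np.argsort(ap[:2,0])]; b=ap[2:][np.argsort(ap[2:,0])]
TL,TR,BL,BR=[onz(w,u,v,z) for (u,v),z in((t[0],37.),(t[1],75.),(b[0],37.),(b[1],75.))]
for n,p in zip(('TL','TR','BL','BR'),(TL,TR,BL,BR)): print(n,p.round(1))
print('len',[np.linalg.norm(x).round(1) for x in(TL-BL,TR-BR,TL-TR,BL-BR)])
print('yaw',[np.degrees(np.arctan2(-d[0],d[1])).round(2) for d in(TL-BL,TR-BR)])
C=(TL+TR+BL+BR)/4; print('C',C)
```

```text
10250.5
[[298. 111.]
 [283. 260.]
 [218. 258.]
 [224. 106.]]
TL [ 389.7 -147.2   37. ]
TR [ 455.4 -140.7   75. ]
BL [ 406.1 -318.9   37. ]
BR [ 472.7 -311.5   75. ]
len [np.float64(172.5), np.float64(171.7), np.float64(76.2), np.float64(77.0)]
yaw [np.float64(5.46), np.float64(5.78)]
C [ 430.97083639 -229.54106492   56.        ]
```

Run:
```python
from h import *
w=load('w1.png')
c,M=mould((431,-229.5,56),5.6)
f=lambda p:((proj(w,c+M@np.array(p,float))-[190,95])*3.4).round(0)
for a in(0,.1,.2,.3):
    B=np.array([-np.sin(a),np.cos(a),0]);N=np.array([np.cos(a),np.sin(a),0])
    print(a,'wingtop',[f(s*17*B+t*4*N+[0,0,39]).tolist() for s in(1,-1) for t in(-1,1)],'bar',[f(s*32*B+t*6*N+[0,0,8]).tolist() for s in(1,-1) for t in(-1,1)])
print('cavpos',[f([x,y,0]).tolist() for x in(-19,19) for y in(22,78)]); print('neg',[f([x,y,0]).tolist() for x in(-19,19) for y in(-22,-78)])
```

```text
0 wingtop [[218.0, 299.0], [246.0, 301.0], [210.0, 411.0], [237.0, 412.0]] bar [[212.0, 226.0], [250.0, 229.0], [199.0, 420.0], [236.0, 422.0]]
0.1 wingtop [[212.0, 300.0], [240.0, 299.0], [216.0, 412.0], [243.0, 411.0]] bar [[201.0, 228.0], [240.0, 227.0], [209.0, 422.0], [245.0, 420.0]]
0.2 wingtop [[206.0, 302.0], [234.0, 298.0], [222.0, 413.0], [249.0, 409.0]] bar [[191.0, 231.0], [230.0, 226.0], [219.0, 423.0], [255.0, 418.0]]
0.3 wingtop [[200.0, 305.0], [228.0, 298.0], [228.0, 413.0], [254.0, 407.0]] bar [[181.0, 235.0], [219.0, 226.0], [229.0, 422.0], [264.0, 414.0]]
cavpos [[168.0, 250.0], [178.0, 69.0], [287.0, 257.0], [303.0, 77.0]]
neg [[161.0, 381.0], [153.0, 534.0], [276.0, 387.0], [262.0, 539.0]]
```

```bash
cat >> h.py <<'E'
C0,M0=mould((431,-229.5,56),5.6)
def MP(x,y,z): return C0+M0@np.array([x,y,z],float)
E
python3 - <<'E'
from h import *
plan(MP(0,0,65),toolA(M0),5,40)
E
```

```text
dist 97.2 ang 4.5
[19.0, 0.5, 4.2, 0.8, -0.3, -0.3, 40]
[19.0, 0.7, 4.1, 0.8, -0.3, -0.3, 40]
[19.0, 0.9, 3.9, 0.8, -0.3, -0.3, 40]
[19.0, 1.0, 3.8, 0.8, -0.3, -0.3, 40]
[19.0, 1.2, 3.7, 0.8, -0.3, -0.3, 40]
```

```bash
python3 -m pendant '[[19,0.5,4.2,0.8,-0.3,-0.3,40],[19,0.7,4,0.8,-0.3,-0.3,40],[19,0.9,4,0.8,-0.3,-0.3,40],[19,1,3.8,0.8,-0.3,-0.3,40],[17,1,3.7,0.8,-0.3,-0.3,40],[0,0,0,0,0,0,40]]'; python3 -c "
from h import *
snap('wrist','w2.png')
plan(MP(0,0,24),toolA(M0),3,40)"
```

```text
time: 2.15
tcp_pos: [400.3, -239.1, 114.2]
tool_rot: [0.628, 0.597, 0.377, -0.327]
wrist_force: [-0.2, 1.1, -0.3]
grip_width: 39.9
dist 43.4 ang 0.9
[14.3, -0.7, -2.3, -0.2, 0.2, -0.1, 40]
[14.3, -0.7, -2.3, -0.2, 0.2, -0.1, 40]
[14.3, -0.7, -2.3, -0.2, 0.2, -0.1, 40]
```

View pics/w2.png

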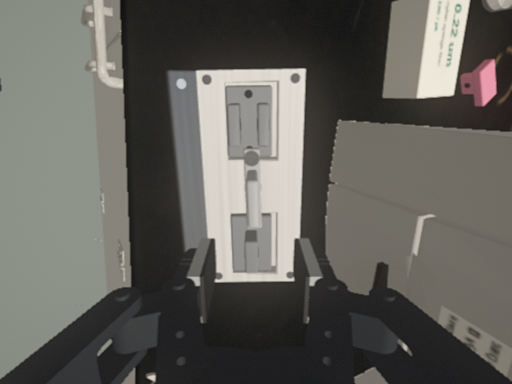

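Run:
```python
from h import *
w=load('w2.png'); im=w['frame']
f=lambda p:proj(w,MP(*p)).round(1).tolist()
print('pred corners',[f((x,y,0)) for x in(-38,38) for y in(86,-86)])
print('wing',[f((t*4,s*17,39)) for s in(1,-1) for t in(-1,1)],'bar',[f((t*6,s*32,8)) for s in(1,-1) for t in(-1,1)])
print('cavs',[f((x,y,0)) for x in(-19,19) for y in(78,22,-22,-78)])
cr=cv2.resize(im[60:290,190:315],None,fx=2.6,fy=2.6,interpolation=cv2.INTER_CUBIC); cv2.imwrite('pics/w2c.png',cr)
```

```text
pred corners [[195.8, 69.7], [210.2, 281.6], [305.3, 68.3], [297.2, 280.6]]
wing [[245.6, 180.4], [258.0, 180.2], [246.7, 228.4], [258.4, 228.2]] bar [[243.4, 148.5], [259.9, 148.3], [245.3, 228.8], [260.4, 228.6]]
cavs [[223.7, 81.6], [226.9, 159.9], [229.1, 213.5], [231.6, 273.5], [277.8, 81.0], [276.9, 159.3], [276.3, 212.9], [275.6, 272.9]]
```

View pics/w2c.png

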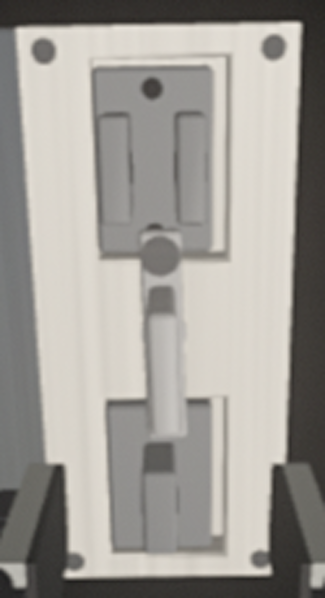

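```bash
python3 -m pendant '[[15,0,-2.4,-0.2,0.2,-0.1,40],[15,0,-2.4,-0.2,0.2,-0.1,40],[13,0,-2.4,-0.2,0.2,-0.1,40],[0,0,0,0,0,0,40]]' 25; python3 -c "
from h import *
snap('wrist','w3.png')
plan(MP(0.7,0,24),toolA(M0),1,40)"
```

```text
time: 2.6
tcp_pos: [421.8, -233.1, 80.7]
tool_rot: [0.63, 0.594, 0.381, -0.324]
wrist_force: [-0.9, 0.5, -0.5]
grip_width: 40.2
dist 5.8 ang 0.3
[2.7, -3.9, -3.2, -0.1, 0.3, -0.1, 40]
```

View pics/w3.png

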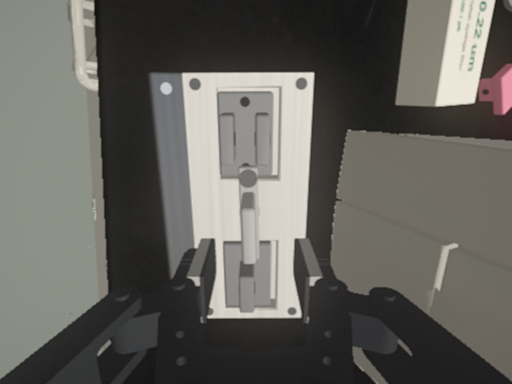

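```bash
python3 -m pendant '[[2.7,-3.5,-3.2,-0.1,0.3,-0.1,40],[0,0,0,0,0,0,40]]' 25; python3 -c "
from h import *
plan(MP(0.7,0,24),toolA(M0),1,40)"
```

```text
time: 2.85
tcp_pos: [419.9, -231.5, 78.9]
tool_rot: [0.63, 0.594, 0.382, -0.323]
wrist_force: [-0.3, 0.2, -0.3]
grip_width: 40.0
dist 2.0 ang 0.1
[1.4, -1.0, -0.9, 0.1, 0.1, -0.1, 40]
```

Near enough; close on the wing.

```bash
python3 -m pendant '[[1.5,-1,-1,0,0,0,25],[0,0,0,0,0,0,12],[0,0,0,0,0,0,5],[0,0,0,0,0,0,5],[0,0,0,0,0,0,5],[0,0,0,0,0,0,5]]' 25; python3 -c "
from h import *
snap('wrist','w4.png')
plan(MP(0,0,24),toolA(M0),1,40)"
```

```text
time: 3.45
tcp_pos: [419.8, -231.6, 78.7]
tool_rot: [0.631, 0.594, 0.381, -0.323]
wrist_force: [0.1, -0.5, 0.3]
grip_width: 5.2
dist 2.3 ang 0.3
[1.3, -1.6, -1.0, 0.1, 0.3, -0.2, 40]
```

View pics/w4.png

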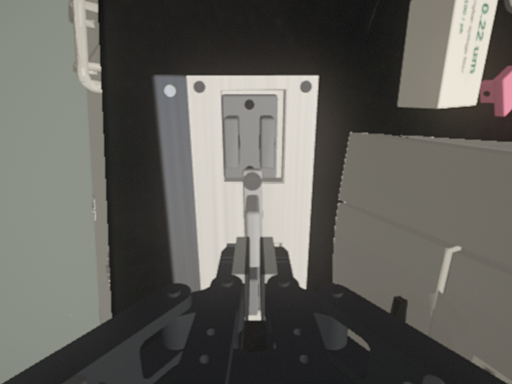

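Run:
```python
from h import *
w=load('w4.png'); im=w['frame']
f=lambda p:((proj(w,MP(*p))-[190,150])*4).round(0).tolist()
print('wing',[f((t*4,s*17,39)) for s in(1,-1) for t in(-1,1)],'bar',[f((t*6,s*32,8)) for s in(1,-1) for t in(-1,1)])
o=get_obs(); R=rot(o)
for a in ((11,0,0),(-8,0,0)): print('tip',((proj(w,o['tcp_pos']+R.apply(a))-[190,150])*4).round(0), 'mould coords',(M0.T@(o['tcp_pos']+R.apply(a)-C0)).round(1))
cr=cv2.resize(im[150:290,190:330],None,fx=4,fy=4,interpolation=cv2.INTER_CUBIC); cv2.imwrite('pics/w4c.png',cr)
```

```text
wing [[220.0, 249.0], [281.0, 248.0], [222.0, 474.0], [279.0, 474.0]] bar [[211.0, 80.0], [290.0, 80.0], [215.0, 451.0], [287.0, 451.0]]
tip [261. 297.] mould coords [ 1.6 -1.1 14.3]
tip [261. 352.] mould coords [ 1.5 -1.  33.3]
```

View pics/w4c.png

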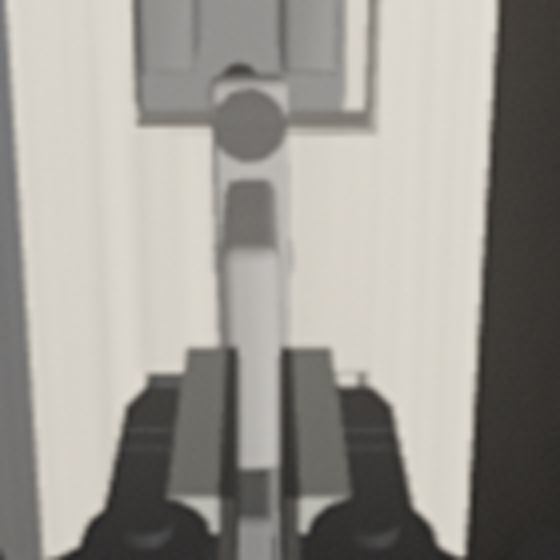

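```bash
python3 -m pendant '[[0,0,0,0,0,0,0],[0,0,0,0,0,0,0]]' 25
```

```text
time: 3.7
tcp_pos: [419.9, -231.6, 78.6]
tool_rot: [0.631, 0.594, 0.381, -0.323]
wrist_force: [0.8, 0.3, 0.3]
grip_width: 0.0
```

Run:
```python
from h import *
w=snap('wrist','w5.png'); im=w['frame']
o=get_obs(); R=rot(o)
for a in ((11,0,-11),(11,0,11),(-8,0,-11),(-8,0,11)): print('tip',((proj(w,o['tcp_pos']+R.apply(a))-[190,150])*4).round(0))
cr=cv2.resize(im[150:290,190:330],None,fx=4,fy=4,interpolation=cv2.INTER_CUBIC); cv2.imwrite('pics/w5c.png',cr)
```

```text
tip [261. 231.]
tip [261. 361.]
tip [261. 280.]
tip [261. 422.]
```

View pics/w5c.png

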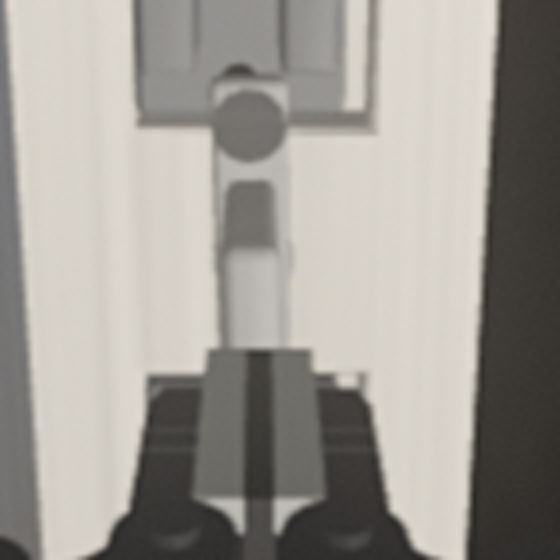

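Run:
```python
from h import *
s=load('scene0.png')
R=np.array([[-.001,.374,-.927],[.002,-.927,-.374],[-1,-.002,0]]);p=np.array([187.03,-463.1,209.2])
for x in(11,-2,-29,-60): print(x,[proj(s,p+R@np.array([x,y,0])).round(1) for y in(-43,0,43)])
cv2.imwrite('pics/s0f.png',cv2.resize(s['frame'][130:240,310:410],None,fx=5,fy=5,interpolation=cv2.INTER_CUBIC))
```

```text
11 [array([333.9, 234.7]), array([349.6, 234.8]), array([365.3, 234.9])]
-2 [array([334.2, 230.7]), array([350. , 230.8]), array([365.8, 230.9])]
-29 [array([334.9, 222.2]), array([350.8, 222.3]), array([366.8, 222.4])]
-60 [array([335.7, 212.3]), array([351.8, 212.4]), array([368. , 212.5])]
```

View pics/s0f.png

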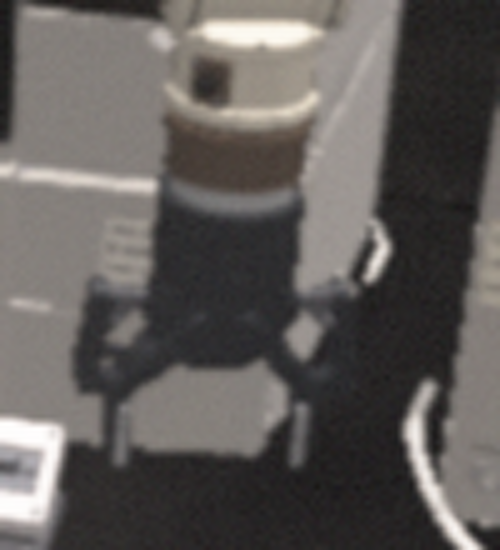

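Run:
```python
from h import *
s=snap('scene','s5.png')
o=get_obs();R=rot(o)
for x in(11,-2,-15,-29): print(x,((proj(s,o['tcp_pos']+R.apply([x,0,0]))-[240,160])*5).round(0))
f=lambda p:((proj(s,MP(*p))-[240,160])*5).round(0).tolist()
print('corners',[f((x,y,0)) for x in(-38,38) for y in(86,-86)],'wing', [f((0,y,z)) for y in(17,-17) for z in (8,39)])
cv2.imwrite('pics/s5f.png',cv2.resize(s['frame'][160:260,240:360],None,fx=5,fy=5,interpolation=cv2.INTER_CUBIC))
```

```text
11 [284. 290.]
-2 [282. 280.]
-15 [280. 271.]
-29 [278. 261.]
corners [[153.0, 330.0], [394.0, 368.0], [179.0, 239.0], [415.0, 274.0]] wing [[259.0, 292.0], [254.0, 270.0], [306.0, 300.0], [303.0, 277.0]]
```

View pics/s5f.png

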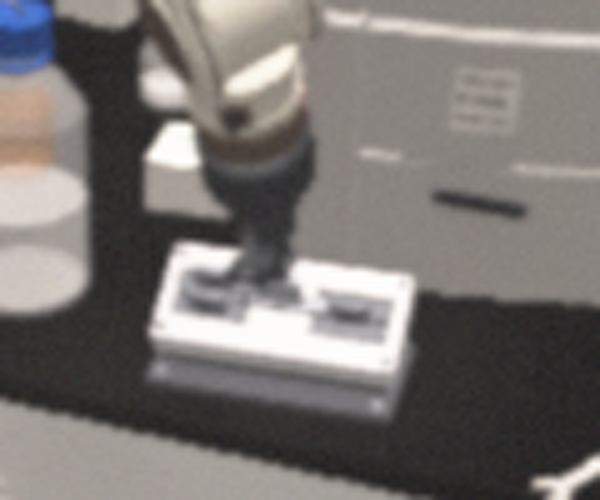

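```bash
python3 -m pendant '[[0,-0.7,-1,0,0,0,30],[0,0,0,0,0,0,30],[0,0,0,0,0,0,30],[6,0,0,0,0,0,30],[6,0,0,0,0,0,30],[6,0,0,0,0,0,30],[0,0,0,0,0,0,30]]' 25
python3 - <<'E'
from h import *
w=snap('wrist','w6.png'); im=w['frame']
o=get_obs();R=rot(o); print((M0.T@(o['tcp_pos']-C0)).round(1),o['wrist_force'])
cv2.imwrite('pics/w6c.png',cv2.resize(im[150:310,160:350],None,fx=4,fy=4,interpolation=cv2.INTER_CUBIC)[:600])
E
```

```text
time: 4.5
tcp_pos: [428.9, -229.7, 61.3]
tool_rot: [0.631, 0.594, 0.381, -0.323]
wrist_force: [-0.2, 0.6, -1.1]
grip_width: 29.8
[ 0.8 -0.   5.8] [ 0.05704897 -0.30796649 -0.19041507]
```

View pics/w6c.png

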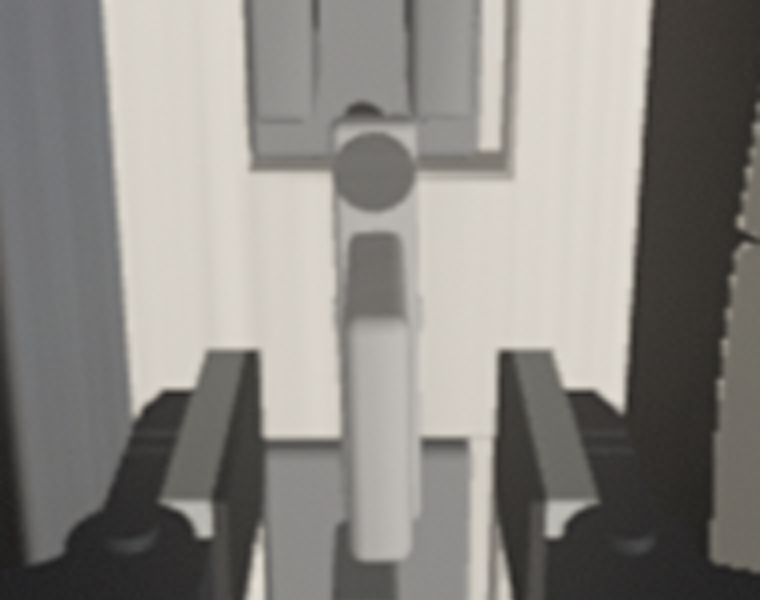

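```bash
python3 -m pendant '[[5,0,0,0,0,0,30],[5,0,0,0,0,0,30],[0,0,0,0,0,0,5],[0,0,0,0,0,0,5],[0,0,0,0,0,0,5],[0,0,0,0,0,0,5]]' 25
python3 - <<'E'
from h import *
w=snap('wrist','w7.png'); im=w['frame']
o=get_obs();R=rot(o); print((M0.T@(o['tcp_pos']-C0)).round(1),o['wrist_force'],o['grip_width'])
cv2.imwrite('pics/w7c.png',cv2.resize(im[150:310,160:350],None,fx=4,fy=4,interpolation=cv2.INTER_CUBIC)[:600])
E
```

```text
time: 5.15
tcp_pos: [434.1, -229.2, 52.0]
tool_rot: [0.63, 0.594, 0.381, -0.324]
wrist_force: [0.7, -0.5, -2.2]
grip_width: 7.2
[ 0.7 -0.  -5.1] [ 0.78359071  0.22454016 -1.02697143] 7.691496004527732
```

View pics/w7c.png

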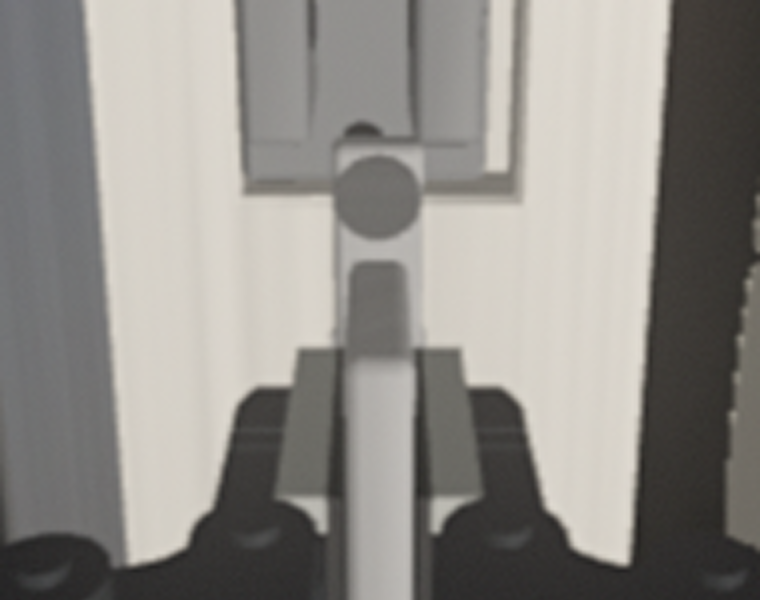

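```bash
python3 -m pendant '[[0,0,0,-8,0,0,4],[0,0,0,-8,0,0,4],[0,0,0,-8,0,0,4]]' 25
python3 - <<'E'
from h import *
o=get_obs();R=rot(o); print((M0.T@(o['tcp_pos']-C0)).round(1),o['wrist_force'],o['ft_torque'],o['grip_width'],o['q'])
print((M0.T@R.as_matrix()).round(3))
E
```

```text
time: 5.5
tcp_pos: [434.7, -229.0, 52.3]
tool_rot: [0.744, 0.444, 0.441, -0.233]
wrist_force: [1.9, 0.7, 0.3]
grip_width: 7.2
[ 1.4  0.1 -5.1] [1.87079597 0.66285778 0.25817694] [ 0.02135759  0.45418414 -0.01790208] 7.201145026460999 [-0.73100699  0.15663381 -0.73973641  0.29653811  0.37736784  0.38105009]
[[ 0.004  0.907  0.421]
 [-0.004  0.421 -0.907]
 [-1.     0.002  0.005]]
```

```bash
python3 -m pendant '[[0,0,0,-8.4,0,0,4],[0,0,0,-8.4,0,0,4],[0,0,0,-8.4,0,0,4],[0,-0.5,0,-8.4,0,0,4],[0,0,0,-8.4,0,0,4],[0,0,0,-8.4,0,0,4],[0,0,0,-8,0,0,4]]' 25
python3 - <<'E'
from h import *
o=get_obs();R=rot(o); print((M0.T@(o['tcp_pos']-C0)).round(1),o['wrist_force'],o['ft_torque'],o['grip_width'],o['q'])
print((M0.T@R.as_matrix()).round(3))
snap('wrist','w8.png')
E
```

```text
time: 6.2
tcp_pos: [435.4, -227.6, 52.7]
tool_rot: [0.867, 0.015, 0.498, 0.02]
wrist_force: [0.7, 0.2, -1.5]
grip_width: 7.1
[ 2.3  1.4 -5.1] [ 0.72192069  0.19009553 -1.45562693] [0.13903157 0.45563264 0.08270758] 7.131271247885238 [-0.73110608  0.1566577  -0.7398435   0.29685587  0.38242154 -0.66493758]
[[ 0.007  0.09   0.996]
 [ 0.     0.996 -0.09 ]
 [-1.     0.001  0.007]]
```

View pics/w8.png

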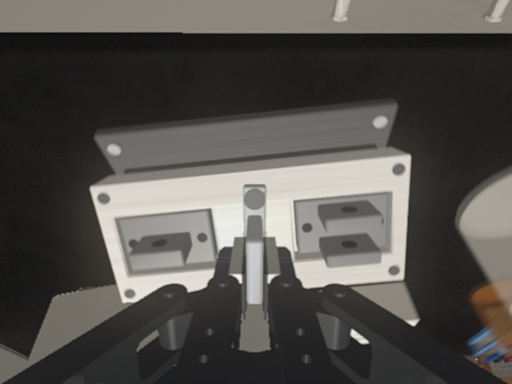

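```bash
python3 -m pendant '[[0,0,0,0,0,0,30],[0,0,0,0,0,0,30],[0,0,0,0,0,0,30],[-20,0,0,0,0,0,30],[-20,0,0,0,0,0,40],[-20,0,0,0,0,0,44]]' 40
python3 - <<'E'
from h import *
o=get_obs(); print((M0.T@(o['tcp_pos']-C0)).round(1),o['grip_width'])
w=snap('wrist','w9.png')
plan(MP(-1.5,50,45),toolA(M0),11,44)
E
```

```text
time: 6.85
tcp_pos: [403.6, -229.3, 103.6]
tool_rot: [0.866, 0.019, 0.499, 0.02]
wrist_force: [1.1, -0.6, 0.0]
grip_width: 44.1
[ 0.2  2.9 54.8] 44.13744719778989
dist 49.9 ang 84.5
[1.1, 4.3, -0.7, 7.7, 0.0, -0.0, 44]
[1.1, 4.2, -1.3, 7.7, 0.0, -0.0, 44]
[1.1, 4.0, -1.8, 7.7, 0.0, -0.0, 44]
[1.1, 3.7, -2.4, 7.7, 0.0, -0.0, 44]
[1.1, 3.4, -2.8, 7.7, 0.0, -0.0, 44]
[1.1, 3.0, -3.3, 7.7, 0.0, -0.0, 44]
[1.1, 2.5, -3.6, 7.7, 0.0, -0.0, 44]
[1.1, 2.0, -3.9, 7.7, 0.0, -0.0, 44]
[1.1, 1.4, -4.2, 7.7, 0.0, -0.0, 44]
[1.1, 0.9, -4.3, 7.7, 0.0, -0.0, 44]
[1.1, 0.3, -4.4, 7.7, 0.0, -0.0, 44]
```

View pics/w9.png

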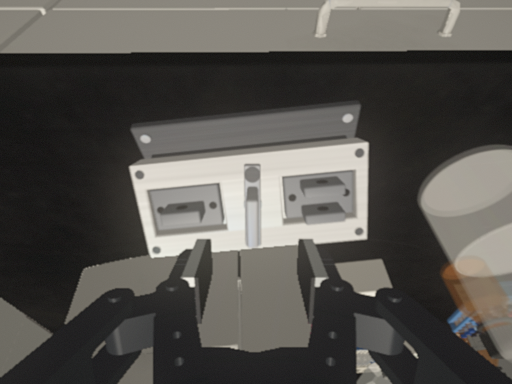

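```bash
python3 -m pendant '[[1,4.3,-0.7,7.7,0,0,44],[1,4.2,-1.3,7.7,0,0,44],[1,4,-1.8,7.7,0,0,44],[1,3.7,-2.4,7.7,0,0,44],[1,3.4,-2.8,7.7,0,0,44],[1,3,-3.3,7.7,0,0,44],[1,2.5,-3.6,7.7,0,0,44],[1,2,-3.9,7.7,0,0,44],[1,1.4,-4.2,7.7,0,0,44],[1,0.9,-4.3,7.7,0,0,44],[1,0.3,-4.4,7.7,0,0,44],[0,0,0,0,0,0,44]]' 40
python3 - <<'E'
from h import *
o=get_obs(); print((M0.T@(o['tcp_pos']-C0)).round(1),o['grip_width'],o['q'])
w=snap('wrist','w10.png')
plan(MP(-1.5,50,45),toolA(M0),1,44)
E
```

```text
time: 8.1
tcp_pos: [405.1, -182.5, 96.3]
tool_rot: [0.608, 0.62, 0.365, -0.336]
wrist_force: [-0.1, 0.3, 0.4]
grip_width: 44.1
[ 1.8 49.3 45.5] 44.109912676240505 [-0.68603088 -0.03622514 -0.79811192  0.40787679  0.36317978  0.9428733 ]
dist 3.7 ang 4.5
[0.6, -3.6, -0.7, -4.4, 0.3, -0.6, 44]
```

View pics/w10.png

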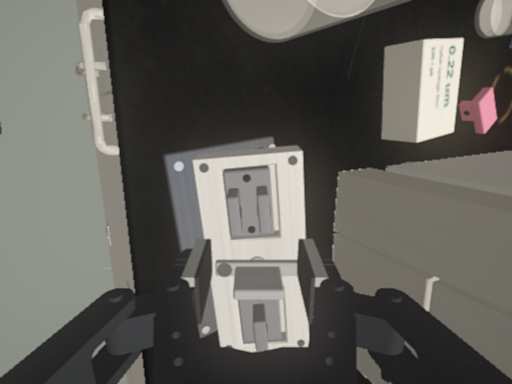

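```bash
python3 -m pendant '[[0,-3.5,-0.7,-4.4,0.3,-0.6,44],[0,0,0,0,0,0,44]]' 40
python3 - <<'E'
from h import *
o=get_obs(); print((M0.T@(o['tcp_pos']-C0)).round(1),o['grip_width'],o['q'])
w=snap('wrist','w11.png')
cv2.imwrite('pics/w11c.png',cv2.resize(w['frame'][140:290,180:330],None,fx=4,fy=4,interpolation=cv2.INTER_CUBIC))
f=lambda p:((proj(w,MP(*p))-[180,140])*4).round(0).tolist()
print('base0',[f((x,y,0)) for x in(-17,17) for y in(24,76)],'lugtop',[f((x,y,22)) for x in(-14,-6,6,14) for y in(36,64)],'cav',[f((x,y,0)) for x in(-19,19) for y in(22,78)])
E
```

```text
time: 8.35
tcp_pos: [402.5, -182.5, 94.8]
tool_rot: [0.631, 0.592, 0.383, -0.322]
wrist_force: [-0.4, 0.4, 1.1]
grip_width: 44.0
[-1.2 49.6 45.5] 44.03489638101095 [-0.68871891 -0.03268121 -0.79278074  0.42203541  0.3614141   0.85020107]
base0 [[215.0, 386.0], [211.0, 117.0], [396.0, 387.0], [405.0, 118.0]] lugtop [[224.0, 380.0], [222.0, 223.0], [272.0, 381.0], [271.0, 223.0], [343.0, 381.0], [346.0, 223.0], [391.0, 381.0], [396.0, 223.0]] cav [[205.0, 396.0], [199.0, 106.0], [406.0, 397.0], [417.0, 107.0]]
```

View pics/w11c.png

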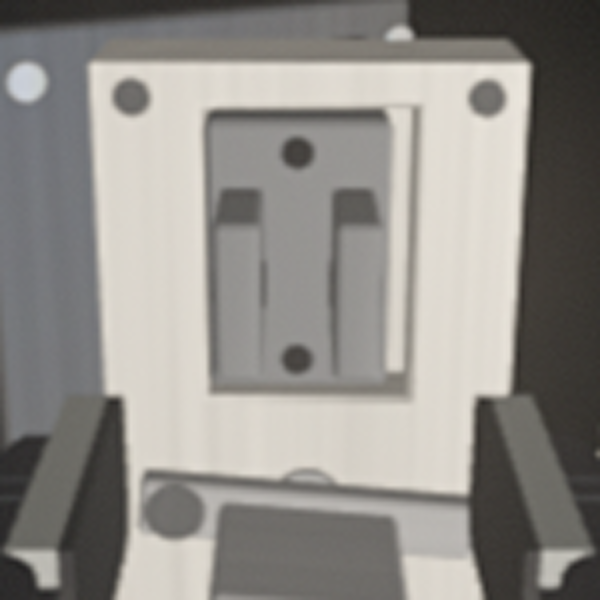

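```bash
python3 -m pendant '[[15,-0.5,0,0,0,0,44],[15,0,0,0,0,0,44],[15,0,0,0,0,0,44],[8,0,0,0,0,0,44],[0,0,0,0,0,0,44]]' 40
python3 - <<'E'
from h import *
o=get_obs(); print((M0.T@(o['tcp_pos']-C0)).round(1),o['grip_width'],o['wrist_force'])
w=snap('wrist','w12.png')
cv2.imwrite('pics/w12c.png',cv2.resize(w['frame'][140:290,180:330],None,fx=4,fy=4,interpolation=cv2.INTER_CUBIC))
E
```

```text
time: 8.9
tcp_pos: [431.7, -182.7, 49.1]
tool_rot: [0.632, 0.593, 0.38, -0.323]
wrist_force: [0.2, 0.6, 1.0]
grip_width: 44.0
[ 1.1 46.6 -8.6] 43.97055287274644 [0.19303067 0.64511494 1.02843174]
```

View pics/w12c.png

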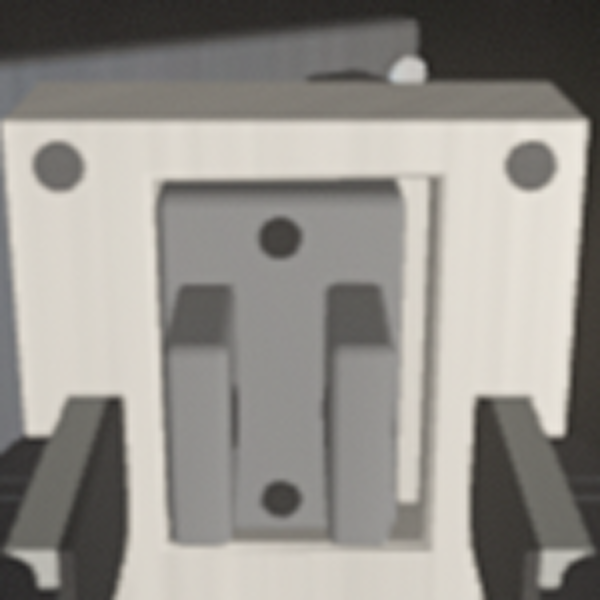

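```bash
python3 -m pendant '[[4,-2.8,-3.4,0,0,0,44],[4,0,0,0,0,0,44],[2,0,0,0,0,0,44],[0,0,0,0,0,0,44]]' 40
python3 - <<'E'
from h import *
o=get_obs(); print((M0.T@(o['tcp_pos']-C0)).round(1),o['grip_width'],o['wrist_force'])
w=snap('wrist','w13.png')
cv2.imwrite('pics/w13c.png',cv2.resize(w['frame'][140:290,180:330],None,fx=4,fy=4,interpolation=cv2.INTER_CUBIC))
E
```

```text
time: 9.35
tcp_pos: [434.4, -179.7, 39.9]
tool_rot: [0.633, 0.594, 0.379, -0.323]
wrist_force: [0.7, 0.5, -0.8]
grip_width: 43.9
[ -0.9  49.3 -18. ] 43.89726549824427 [ 0.71238628  0.48126059 -0.80643455]
```

View pics/w13c.png

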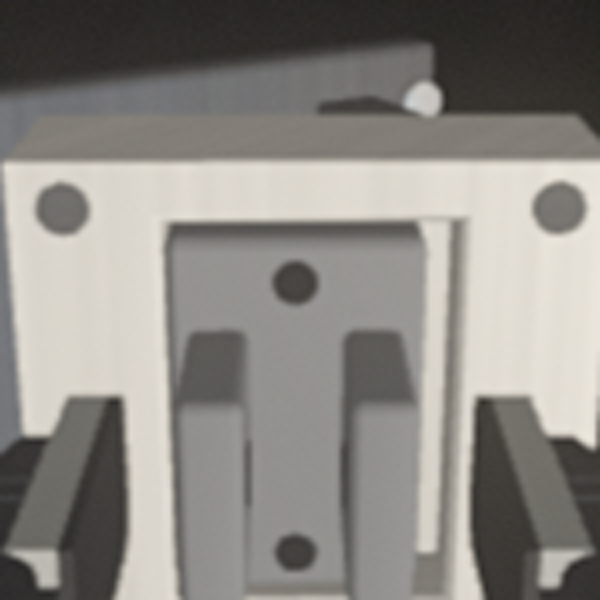

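```bash
python3 -m pendant '[[3,-0.6,-0.6,0,0,0,44],[3,0,0,0,0,0,44],[2.5,0,0,0,0,0,44],[0,0,0,0,0,0,44]]' 40
python3 - <<'E'
from h import *
o=get_obs(); print((M0.T@(o['tcp_pos']-C0)).round(1),o['grip_width'],o['wrist_force'])
E
```

```text
time: 9.8
tcp_pos: [437.1, -179.6, 35.7]
tool_rot: [0.633, 0.594, 0.376, -0.323]
wrist_force: [-0.4, -0.0, 0.3]
grip_width: 44.1
[ -0.7  49.1 -23. ] 44.1098128837115 [-0.41650815 -0.01877678  0.33333967]
```

```bash
python3 -m pendant '[[3,-0.8,-0.8,0,0,0,44],[3,0,0,0,0,0,40],[0,0,0,0,0,0,36],[0,0,0,0,0,0,22],[0,0,0,0,0,0,22],[0,0,0,0,0,0,22],[0,0,0,0,0,0,22]]' 40
python3 - <<'E'
from h import *
o=get_obs(); print((M0.T@(o['tcp_pos']-C0)).round(1),o['grip_width'],o['wrist_force'])
w=snap('wrist','w14.png')
cv2.imwrite('pics/w14c.png',cv2.resize(w['frame'][140:290,180:330],None,fx=4,fy=4,interpolation=cv2.INTER_CUBIC))
E
```

```text
time: 10.5
tcp_pos: [435.6, -181.5, 37.7]
tool_rot: [0.634, 0.595, 0.37, -0.325]
wrist_force: [0.4, -0.0, 0.7]
grip_width: 27.3
[ -1.1  47.3 -20.5] 27.344533391828612 [ 0.35653893 -0.04646574  0.72527707]
```

View pics/w14c.png

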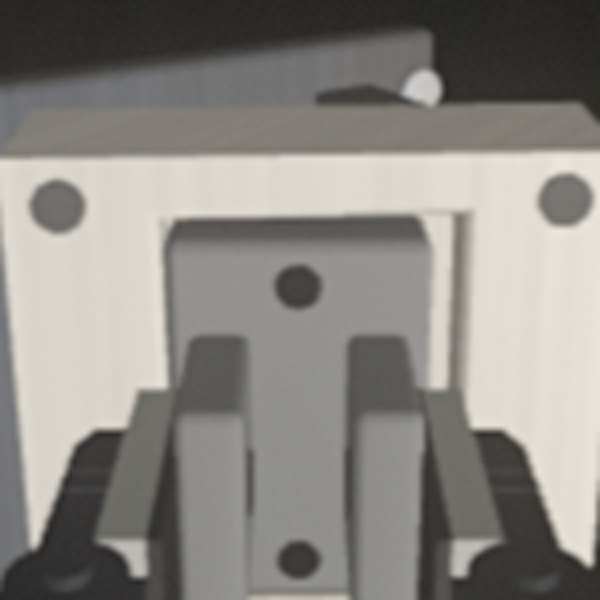

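Run:
```python
from h import *
o=get_obs(); print((M0.T@rot(o).as_matrix()).round(3), o['q'],o['joint_torque'],o['ft_torque'])
```

```text
[[ 0.017  1.    -0.005]
 [-0.022 -0.004 -1.   ]
 [-1.     0.017  0.022]] [-0.61684611  0.12908468 -0.8566575   0.14581403  0.32589158  0.94017642] [-6.87921164e-02 -2.44240308e+01  1.76380849e+01 -3.01281631e+00
  9.21847578e-01  1.40669954e-02] [-0.0574681   0.47889651  0.02605704]
```

```bash
python3 -m pendant '[[-4,0,0,0,0,0,20],[-6,0,0,0,0,0,20],[-10,0,0,0,0,0,20],[-14,0,0,0,0,0,20],[-18,0,0,0,0,0,20],[0,0,0,0,0,0,20]]' 60
python3 - <<'E'
from h import *
o=get_obs(); print((M0.T@(o['tcp_pos']-C0)).round(1),o['grip_width'],o['wrist_force'])
w=snap('wrist','w15.png')
E
```

```text
time: 11.15
tcp_pos: [406.0, -181.6, 82.2]
tool_rot: [0.632, 0.595, 0.373, -0.326]
wrist_force: [-0.4, -0.1, 0.0]
grip_width: 26.8
[-4.4 50.1 32.8] 26.76646157218451 [-0.42326313 -0.14010143  0.01723883]
```

View pics/w15.png

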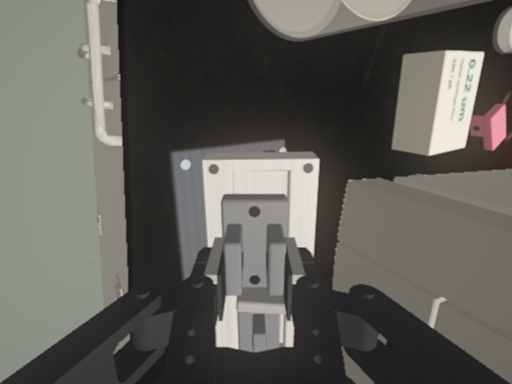

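Run:
```python
from h import *
t=load('t1.png')
cv2.imwrite('pics/t1tray.png',cv2.resize(t['frame'][235:285,170:240],None,fx=10,fy=10,interpolation=cv2.INTER_CUBIC))
P=[onz(t,u/4+140,v/4+150,14) for u,v in((162,462),(320,385),(350,432),(192,512))]
for p in P: print(p.round(1))
for i in range(4): d=P[(i+1)%4]-P[i]; print(np.linalg.norm(d).round(1),np.degrees(np.arctan2(d[1],d[0])).round(1))
print(sum(P)/4)
for n,(u,v,z) in dict(bottleTop=(264,197,232),beaker=(265,247,56)).items(): print(n,onz(t,u,v,z))
```

```text
[472.8 337.5  14. ]
[484.9 173.2  14. ]
[424.5 169.2  14. ]
[411.4 331.9  14. ]
164.8 -85.8
60.5 -176.2
163.3 94.6
61.7 5.2
[448.42647727 252.95317659  14.        ]
bottleTop [467.5049753  -4.3709189 232.       ]
beaker [380.77415332  34.72819666  56.        ]
```

View pics/t1tray.png

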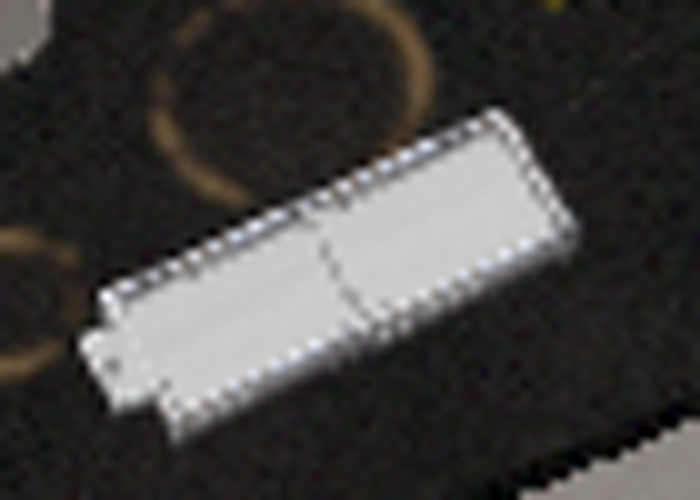

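```bash
cat >> h.py <<'E'
def down(psi):
    c,s=np.cos(np.radians(psi)),np.sin(np.radians(psi)); return np.array([[0,c,s],[0,s,-c],[-1,0,0.]])
E
python3 - <<'E'
from h import *
plan((310,-170,190),down(4.5),6,20)
E
```

```text
dist 145.4 ang 30.6
[-23.6, -4.4, -3.0, 0.1, 0.1, -5.1, 20]
[-23.2, -6.5, -3.0, 0.1, 0.1, -5.1, 20]
[-22.5, -8.5, -3.1, 0.1, 0.1, -5.1, 20]
[-21.6, -10.5, -3.1, 0.1, 0.1, -5.1, 20]
[-20.6, -12.3, -3.1, 0.1, 0.1, -5.1, 20]
[-19.4, -14.1, -3.1, 0.1, 0.1, -5.1, 20]
```

```bash
python3 -m pendant '[[-23,-4,-3,0,0,-5,20],[-23,-6.5,-3,0,0,-5,20],[-22.5,-8.5,-3,0,0,-5.1,20],[-21.5,-10.5,-3,0,0,-5.1,20],[-20.5,-12,-3,0,0,-5.1,20],[-19.5,-14,-3,0,0,-5.1,20]]' 60
python3 - <<'E'
from h import *
print(get_obs()['q'])
plan((290,45,190),down(4.5),6,20)
E
```

```text
time: 11.8
tcp_pos: [302.9, -167.1, 186.6]
tool_rot: [0.515, 0.471, 0.525, -0.488]
wrist_force: [0.1, -1.3, -0.8]
grip_width: 26.6
[-0.48498594 -0.03657784 -0.37108288  1.25618136 -0.02031103  1.00532133]
dist 212.5 ang 1.6
[-0.8, 0.7, -35.4, 0.0, 0.1, 0.3, 20]
[-0.8, 0.7, -35.4, 0.0, 0.1, 0.3, 20]
[-0.7, 0.7, -35.4, 0.0, 0.1, 0.3, 20]
[-0.7, 0.7, -35.4, 0.0, 0.1, 0.3, 20]
[-0.7, 0.7, -35.4, 0.0, 0.1, 0.3, 20]
[-0.6, 0.6, -35.4, 0.0, 0.1, 0.3, 20]
```

```bash
python3 -m pendant '[[-1,0,-35,0,0,0.3,20],[-1,0,-35,0,0,0.3,20],[-1,0,-35,0,0,0.3,20],[-1,0,-35,0,0,0.3,20],[-1,0,-35,0,0,0.3,20],[-1,0,-35,0,0,0.3,20]]' 60
python3 - <<'E'
from h import *
print(get_obs()['q'])
snap('wrist','w16.png')
plan((435,205,170),down(4.5),6,20)
E
```

```text
time: 12.4
tcp_pos: [290.8, 46.1, 188.9]
tool_rot: [0.521, 0.48, 0.515, -0.483]
wrist_force: [1.6, -0.8, -1.1]
grip_width: 26.6
[ 0.16698465 -0.16711859 -0.47757536  1.25729267 -0.00896785  1.6652342 ]
dist 212.4 ang 0.3
[3.2, 26.1, -23.7, 0.0, 0.0, -0.0, 20]
[3.2, 26.1, -23.7, 0.0, 0.0, -0.0, 20]
[3.2, 26.1, -23.7, 0.0, 0.0, -0.0, 20]
[3.2, 26.1, -23.7, 0.0, 0.0, -0.0, 20]
[3.2, 26.1, -23.7, 0.0, 0.0, -0.0, 20]
[3.2, 26.1, -23.7, 0.0, 0.0, -0.0, 20]
```

View pics/w16.png

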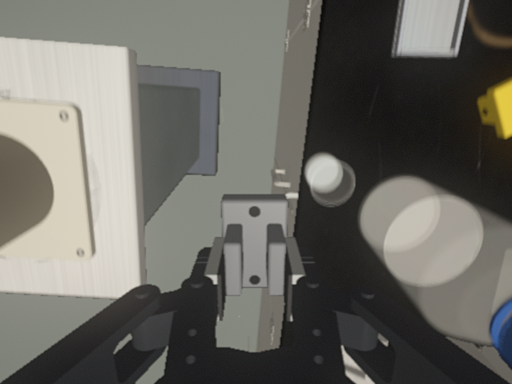

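```bash
python3 -m pendant '[[0,27,-24,0,0,0,20],[0,27,-24,0,0,0,20],[2,27,-24,0,0,0,20],[3,27,-20,0,0,0,20],[3,24,-15,0,0,0,20],[3,12,-10,0,0,0,20],[0,0,0,0,0,0,20]]' 60
python3 - <<'E'
from h import *
print(get_obs()['q'])
snap('wrist','w17.png')
E
```

```text
time: 13.15
tcp_pos: [427.2, 189.0, 169.2]
tool_rot: [0.524, 0.474, 0.521, -0.479]
wrist_force: [-0.7, -1.0, -0.2]
grip_width: 27.0
[ 0.42094632  0.20233001 -0.15244676  1.22015318 -0.00635917  1.89981213]
```

View pics/w17.png

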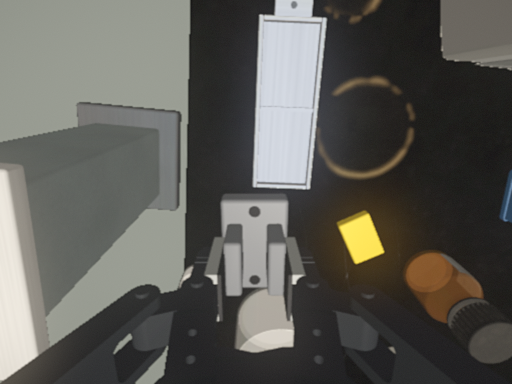

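Run:
```python
from h import *
w=load('w17.png'); im=w['frame']
m=(im.min(2)>140).astype(np.uint8); m[:, :240]=0; m[:,340:]=0; m[195:]=0
cs,_=cv2.findContours(m,cv2.RETR_EXTERNAL,cv2.CHAIN_APPROX_NONE); c=max(cs,key=cv2.contourArea)
c=c[c[:,0,1]>14]
ap=cv2.approxPolyN(cv2.convexHull(c),4).reshape(-1,2).astype(float); print(ap.tolist())
ap=ap[np.argsort(ap[:,1])]; t=ap[:2][np.argsort(ap[:2,0])]; b=ap[2:][np.argsort(ap[2:,0])]
P=[onz(w,u,v,14.) for u,v in(t[0],t[1],b[1],b[0])]
for p in P: print(p.round(1))
for i in range(4): d=P[(i+1)%4]-P[i]; print(np.linalg.norm(d).round(1),np.degrees(np.arctan2(d[1],d[0])).round(1))
print(sum(P)/4)
cv2.imwrite('pics/w17c.png',cv2.resize(im[0:200,230:345],None,fx=3,fy=3,interpolation=cv2.INTER_CUBIC))
```

```text
[[327.0, 15.0], [309.0, 189.0], [252.0, 186.0], [259.0, 15.0]]
[418.  333.1  14. ]
[480.  338.7  14. ]
[488.1 171.4  14. ]
[426.1 169.1  14. ]
62.3 5.2
167.5 -87.2
62.1 -177.9
164.1 92.8
[453.04789584 253.0570011   14.        ]
```

View pics/w17c.png

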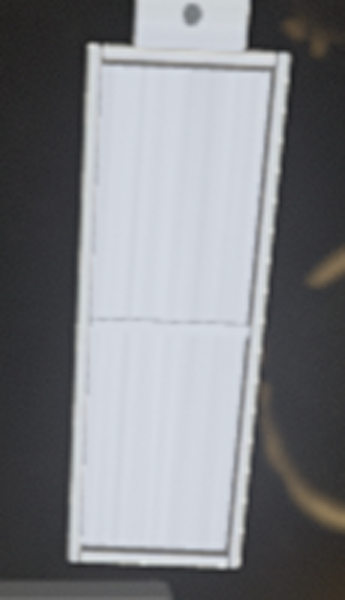

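Run:
```python
from h import *
plan((454.6,210,40),down(3),5,20)
```

```text
dist 134.0 ang 2.3
[25.8, 6.1, -4.0, 0.4, 0.1, 0.0, 20]
[25.8, 6.1, -4.0, 0.4, 0.1, 0.0, 20]
[25.8, 6.0, -4.0, 0.4, 0.1, 0.0, 20]
[25.8, 6.0, -4.0, 0.4, 0.1, 0.0, 20]
[25.8, 5.9, -4.0, 0.4, 0.1, 0.0, 20]
```

```bash
python3 -m pendant '[[25,6,-4,0.4,0.1,0,20],[25,6,-4,0.4,0.1,0,20],[25,6,-4,0.4,0.1,0,20],[25,6,-4,0.4,0.1,0,20],[22,6,-4,0.4,0.1,0,20],[0,0,0,0,0,0,20]]' 60
python3 - <<'E'
from h import *
print(rot().as_matrix().round(3))
snap('wrist','w18.png'); snap('scene','s18.png')
plan((454.6,210,5),down(3),3,20)
E
```

```text
time: 13.8
tcp_pos: [451.9, 206.0, 42.3]
tool_rot: [0.512, 0.485, 0.514, -0.488]
wrist_force: [-0.8, 0.2, -0.7]
grip_width: 27.2
[[-0.005  0.999  0.053]
 [-0.002  0.053 -0.999]
 [-1.    -0.005  0.001]]
dist 40.2 ang 0.1
[13.3, 0.5, -1.1, 0.0, -0.0, 0.0, 20]
[13.3, 0.5, -1.1, 0.0, -0.0, 0.0, 20]
[13.3, 0.5, -1.1, 0.0, -0.0, 0.0, 20]
```

View pics/w18.png

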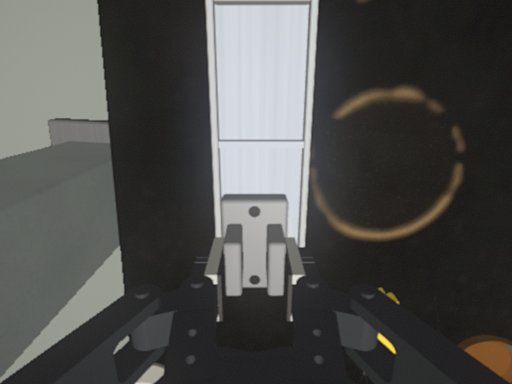

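```bash
python3 -m pendant '[[13,0.7,-1.5,0,0,0,20],[13,0.5,-1.1,0,0,0,20],[11,0.5,-1.1,0,0,0,20],[0,0,0,0,0,0,20]]' 60
python3 - <<'E'
from h import *
print(rot().as_matrix().round(3))
w=snap('wrist','w19.png')
cv2.imwrite('pics/w19c.png',cv2.resize(w['frame'][100:300,170:350],None,fx=3,fy=3,interpolation=cv2.INTER_CUBIC))
plan((454.6,210,-4),down(3),1,20)
E
```

```text
time: 14.3
tcp_pos: [457.4, 211.1, 10.4]
tool_rot: [0.514, 0.489, 0.512, -0.484]
wrist_force: [-0.3, -0.1, -0.1]
grip_width: 26.9
[[ 0.006  0.999  0.052]
 [ 0.003  0.052 -0.999]
 [-1.     0.007 -0.003]]
dist 15.5 ang 0.5
[15.1, -3.5, 1.2, -0.0, -0.2, -0.4, 20]
```

View pics/w19c.png

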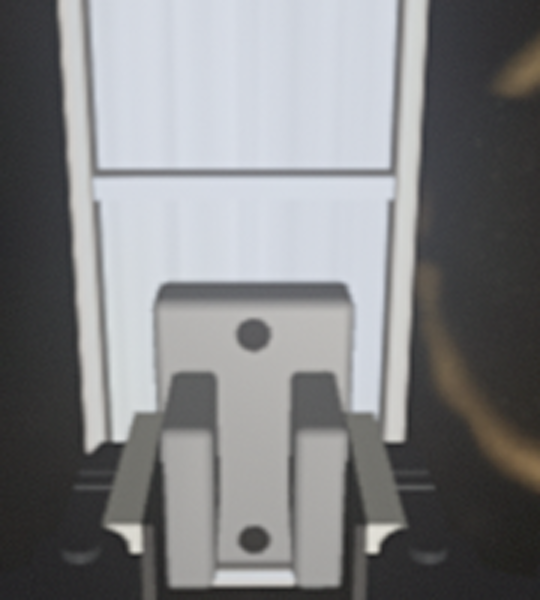

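```bash
python3 -m pendant '[[5,-3,1,0,0,-0.3,20],[4,0,0,0,0,0,20],[0,0,0,0,0,0,20]]' 60; python3 -m pendant '[[2,0,0,0,0,0,20],[0,0,0,0,0,0,20]]' 60
```

```text
time: 14.65
tcp_pos: [455.7, 210.5, 2.8]
tool_rot: [0.513, 0.489, 0.513, -0.485]
wrist_force: [-0.0, 0.8, -1.0]
grip_width: 26.5
time: 14.85
tcp_pos: [455.9, 210.6, 0.9]
tool_rot: [0.513, 0.489, 0.513, -0.484]
wrist_force: [-0.2, -0.6, -0.5]
grip_width: 26.5
```

```bash
python3 -m pendant '[[2,0,0,0,0,0,20],[0,0,0,0,0,0,20]]' 60; python3 -m pendant '[[1.5,0,0,0,0,0,20],[0,0,0,0,0,0,20]]'; python3 -m pendant '[[1.5,0,0,0,0,0,20],[0,0,0,0,0,0,20]]'; python3 -c "
from h import *
w=snap('wrist','w20.png')
cv2.imwrite('pics/w20c.png',cv2.resize(w['frame'][100:300,170:350],None,fx=3,fy=3,interpolation=cv2.INTER_CUBIC))"
```

```text
time: 15.05
tcp_pos: [456.2, 210.7, -1.1]
tool_rot: [0.513, 0.489, 0.513, -0.484]
wrist_force: [0.0, 0.5, -0.7]
grip_width: 26.6
time: 15.25
tcp_pos: [456.3, 210.7, -2.7]
tool_rot: [0.513, 0.489, 0.513, -0.484]
wrist_force: [0.5, -0.1, -1.2]
grip_width: 26.9
time: 15.45
tcp_pos: [456.5, 210.9, -4.0]
tool_rot: [0.513, 0.489, 0.513, -0.484]
wrist_force: [-0.1, -0.8, 0.4]
grip_width: 26.9
```

View pics/w20c.png

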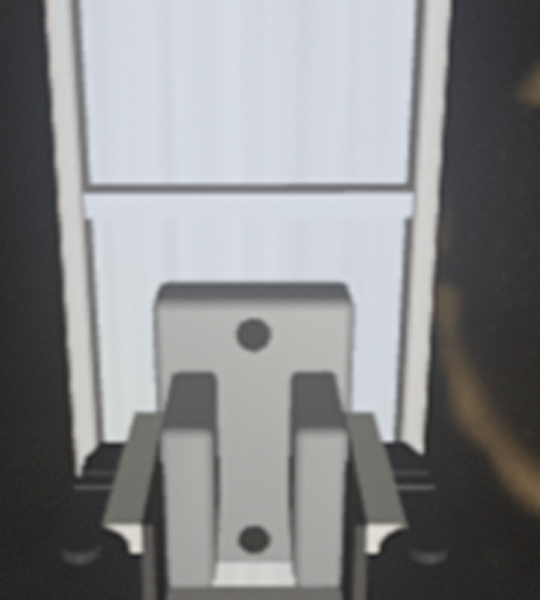

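```bash
python3 -m pendant '[[1.5,0,0,0,0,0,20],[0,0,0,0,0,0,20]]' 60; python3 -m pendant '[[1.5,0,0,0,0,0,20],[0,0,0,0,0,0,20]]'
```

```text
time: 15.7
tcp_pos: [456.7, 211.1, -3.8]
tool_rot: [0.513, 0.49, 0.513, -0.484]
wrist_force: [-0.9, -0.9, -0.9]
grip_width: 26.9
time: 15.9
tcp_pos: [457.0, 211.3, -4.0]
tool_rot: [0.513, 0.49, 0.513, -0.483]
wrist_force: [-0.4, -0.2, -1.7]
grip_width: 26.9
```

```bash
python3 -m pendant '[[0,0,0,0,0,0,34],[0,0,0,0,0,0,36],[-2,0,0,0,0,0,40],[-15,0,0,0,0,0,40],[-25,0,0,0,0,0,40],[-30,0,0,0,0,0,40],[-30,0,0,0,0,0,40]]' 30; python3 -c "
from h import *
w=snap('wrist','w21.png')
cv2.imwrite('pics/w21c.png',cv2.resize(w['frame'][100:300,170:350],None,fx=3,fy=3,interpolation=cv2.INTER_CUBIC))"
```

```text
time: 16.6
tcp_pos: [451.9, 208.7, 95.0]
tool_rot: [0.511, 0.486, 0.514, -0.488]
wrist_force: [-1.1, -0.8, -0.2]
grip_width: 40.1
```

View pics/w21.png

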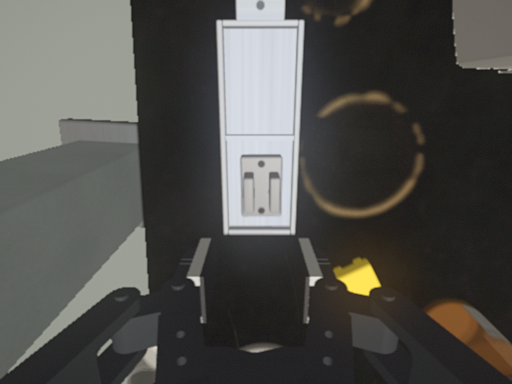

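```bash
python3 -c "
from h import *
plan((292,45,190),down(4),6,40)"
```

```text
dist 248.9 ang 1.1
[-15.2, -28.5, 26.0, -0.2, -0.0, -0.0, 40]
[-15.1, -28.6, 25.9, -0.2, -0.0, -0.0, 40]
[-15.1, -28.7, 25.9, -0.2, -0.0, -0.0, 40]
[-15.1, -28.8, 25.8, -0.2, -0.0, -0.0, 40]
[-15.0, -28.9, 25.7, -0.2, -0.0, -0.0, 40]
[-15.0, -29.0, 25.6, -0.2, -0.0, -0.0, 40]
```

```bash
python3 -m pendant '[[-22,-29,22,0,0,0,40],[-18,-29,25,0,0,0,40],[-15,-29,25,0,0,0,40],[-15,-29,25,0,0,0,40],[-13,-29,26,0,0,0,40],[-8,-15,28,0,0,0,40],[0,0,35,0,0,0,40],[0,0,35,0,0,0,40],[0,0,35,0,0,0,40],[0,0,35,0,0,0,40],[0,0,35,0,0,0,40]]' 30; python3 -c "
from h import *
print(get_obs()['q'])
plan(MP(-1.7,-50,90),toolA(M0),6,36)"
```

```text
time: 17.75
tcp_pos: [310.1, -131.4, 192.5]
tool_rot: [0.518, 0.488, 0.513, -0.479]
wrist_force: [0.4, 0.3, 0.9]
grip_width: 39.9
[-0.40963097 -0.08668655 -0.40102642  1.24530483  0.00925006  1.09743061]
dist 181.9 ang 29.3
[10.0, 11.5, 26.2, -0.3, 0.1, 4.9, 36]
[10.9, 10.4, 26.3, -0.3, 0.1, 4.9, 36]
[11.7, 9.3, 26.4, -0.3, 0.1, 4.9, 36]
[12.4, 8.2, 26.4, -0.3, 0.1, 4.9, 36]
[13.0, 6.9, 26.5, -0.3, 0.1, 4.9, 36]
[13.5, 5.6, 26.5, -0.3, 0.1, 4.9, 36]
```

```bash
python3 -m pendant '[[10,11.5,26,-0.3,0,4.9,36],[11,10.5,26,-0.3,0,4.9,36],[11.5,9.3,26,-0.3,0,4.9,36],[12.5,8,26.5,-0.3,0,4.9,36],[13,7,26.5,-0.3,0,4.9,36],[13.5,5.5,26.5,-0.3,0,4.9,36],[0,0,0,0,0,0,36]]' 30; python3 -c "
from h import *
plan(MP(-1.7,-50,35),toolA(M0),4,36)"
```

```text
time: 18.45
tcp_pos: [393.2, -296.0, 134.9]
tool_rot: [0.637, 0.597, 0.369, -0.319]
wrist_force: [-0.9, 1.2, 0.6]
grip_width: 35.8
dist 56.8 ang 2.0
[13.7, -1.1, -3.4, -0.0, 0.3, -0.4, 36]
[13.8, -1.0, -3.3, -0.0, 0.3, -0.4, 36]
[13.8, -0.9, -3.3, -0.0, 0.3, -0.4, 36]
[13.8, -0.8, -3.2, -0.0, 0.3, -0.4, 36]
```

```bash
python3 -m pendant '[[13.5,-1.5,-3.4,0,0.3,-0.4,36],[13.5,-1.5,-3.4,0,0.3,-0.4,36],[13.5,-1,-3.4,0,0.3,-0.4,36],[13.5,-1,-3.4,0,0.3,-0.4,36],[0,0,0,0,0,0,36]]' 30
python3 - <<'E'
from h import *
o=get_obs(); print((M0.T@(o['tcp_pos']-C0)).round(1)); print((M0.T@rot(o).as_matrix()).round(3))
w=snap('wrist','w22.png')
cv2.imwrite('pics/w22c.png',cv2.resize(w['frame'][140:290,180:330],None,fx=4,fy=4,interpolation=cv2.INTER_CUBIC))
f=lambda p:((proj(w,MP(*p))-[180,140])*4).round(0).tolist()
print('webtop',[f((x,y,22)) for x in(-5,5) for y in(-36,-64)],'cav',[f((x,y,0)) for x in(-19,19) for y in(-22,-78)])
E
```

```text
time: 18.95
tcp_pos: [414.6, -279.9, 84.3]
tool_rot: [0.626, 0.596, 0.385, -0.324]
wrist_force: [-0.4, 0.9, 0.6]
grip_width: 36.0
[ -4.2 -48.5  35.1]
[[-0.004  1.    -0.005]
 [ 0.004 -0.005 -1.   ]
 [-1.    -0.004 -0.004]]
webtop [[296.0, 257.0], [297.0, 421.0], [361.0, 256.0], [359.0, 421.0]] cav [[212.0, 133.0], [220.0, 434.0], [439.0, 132.0], [430.0, 433.0]]
```

View pics/w22c.png

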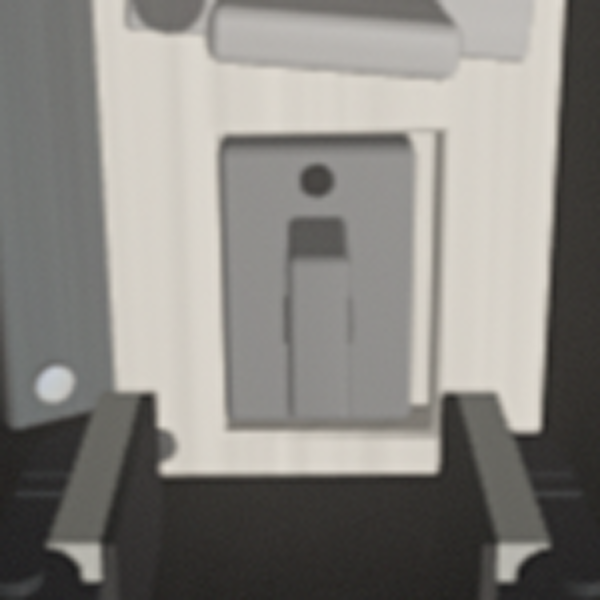

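View pics/w22.png

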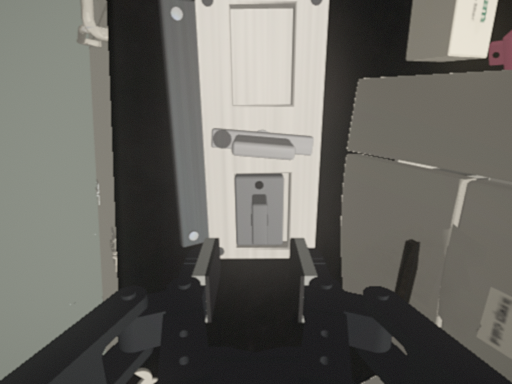

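```bash
python3 -m pendant '[[14,2.7,1,0,0,0,36],[14,0,0,0,0,0,36],[10,0,0,0,0,0,36],[0,0,0,0,0,0,36]]' 30; python3 -c "
from h import *
o=get_obs(); print((M0.T@(o['tcp_pos']-C0)).round(1))
plan(MP(-1.5,-50,-16),toolA(M0),2,36)"
```

```text
time: 19.4
tcp_pos: [437.9, -280.3, 56.3]
tool_rot: [0.628, 0.595, 0.383, -0.324]
wrist_force: [-0.4, -0.1, -0.2]
grip_width: 36.4
[  1.8 -51.3  -0.7]
dist 15.7 ang 0.1
[7.7, -1.6, -0.6, -0.1, 0.0, 0.0, 36]
[7.7, -1.6, -0.6, -0.1, 0.0, 0.0, 36]
```

```bash
python3 -m pendant '[[7.5,-3.2,-1,0,0,0,36],[6,-0.5,-0.5,0,0,0,36],[0,0,0,0,0,0,36]]' 30
python3 - <<'E'
from h import *
o=get_obs(); print((M0.T@(o['tcp_pos']-C0)).round(1))
w=snap('wrist','w23.png')
cv2.imwrite('pics/w23c.png',cv2.resize(w['frame'][140:290,180:330],None,fx=4,fy=4,interpolation=cv2.INTER_CUBIC))
plan(MP(-1.5,-50,-17),toolA(M0),1,36)
E
```

```text
time: 19.7
tcp_pos: [441.6, -279.0, 43.2]
tool_rot: [0.629, 0.595, 0.382, -0.324]
wrist_force: [1.0, 0.2, -1.3]
grip_width: 35.9
[ -1.4 -50.3 -13.9]
dist 3.3 ang 0.2
[3.2, -0.1, -0.3, -0.1, 0.1, -0.0, 36]
```

View pics/w23c.png

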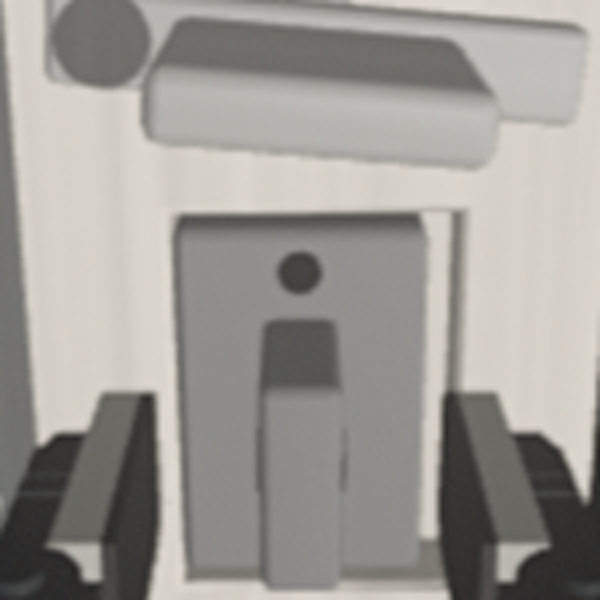

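```bash
python3 -m pendant '[[3.5,0.2,-0.3,0,0,0,36],[0,0,0,0,0,0,20],[0,0,0,0,0,0,5],[0,0,0,0,0,0,5],[0,0,0,0,0,0,5],[0,0,0,0,0,0,4]]' 40
python3 - <<'E'
from h import *
o=get_obs(); print((M0.T@(o['tcp_pos']-C0)).round(1),o['grip_width']); print((M0.T@rot(o).as_matrix()).round(3))
w=snap('wrist','w24.png')
cv2.imwrite('pics/w24c.png',cv2.resize(w['frame'][140:290,180:330],None,fx=4,fy=4,interpolation=cv2.INTER_CUBIC))
E
```

```text
time: 20.35
tcp_pos: [443.5, -279.0, 40.8]
tool_rot: [0.629, 0.595, 0.381, -0.324]
wrist_force: [-0.1, -0.2, 0.3]
grip_width: 9.3
[ -1.  -50.5 -17. ] 9.316071876265651
[[ 0.001  1.    -0.002]
 [-0.003 -0.002 -1.   ]
 [-1.     0.001  0.003]]
```

View pics/w24c.png

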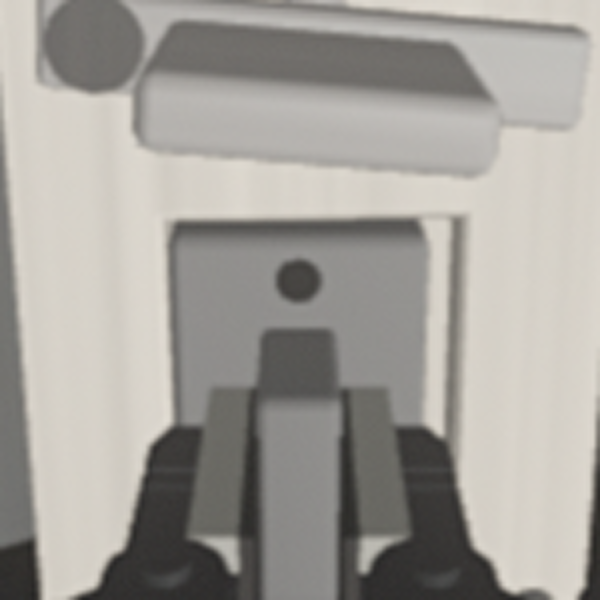

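```bash
python3 -m pendant '[[-4,0,0,0,0,0,3],[-6,0,0,0,0,0,3],[-10,0,0,0,0,0,3],[-14,0,0,0,0,0,3],[-18,0,0,0,0,0,3],[-20,0,0,0,0,0,3],[0,0,0,0,0,0,3]]' 60
python3 - <<'E'
from h import *
o=get_obs(); print((M0.T@(o['tcp_pos']-C0)).round(1),o['grip_width'])
w=snap('wrist','w25.png')
plan((306,-190,195),down(4),6,3)
E
```

```text
time: 21.1
tcp_pos: [404.6, -281.7, 106.0]
tool_rot: [0.628, 0.594, 0.382, -0.325]
wrist_force: [0.2, -1.2, -0.4]
grip_width: 8.4
[ -2.2 -49.4  59. ] 8.432597695514751
dist 161.7 ang 29.9
[-20.4, -5.5, -16.7, 0.2, -0.1, -5.0, 3]
[-19.9, -7.3, -16.6, 0.2, -0.1, -5.0, 3]
[-19.2, -9.0, -16.6, 0.2, -0.1, -5.0, 3]
[-18.4, -10.7, -16.5, 0.2, -0.1, -5.0, 3]
[-17.4, -12.4, -16.5, 0.2, -0.1, -5.0, 3]
[-16.3, -13.9, -16.4, 0.2, -0.1, -5.0, 3]
```

View pics/w25.png

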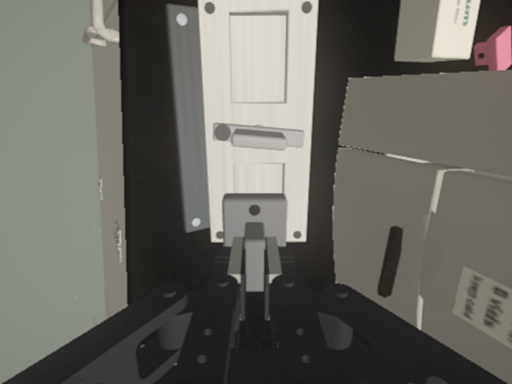

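```bash
python3 -m pendant '[[-21,-5.5,-15,0,0,-5,3],[-20,-7,-16.5,0,0,-5,3],[-19,-9,-16.5,0,0,-5,3],[-18.5,-10.5,-16.5,0,0,-5,3],[-17.5,-12.5,-16.5,0,0,-5,3],[-16,-14,-16.5,0,0,-5,3],[0,0,-30,0,0,0,3],[0,0,-35,0,0,0,3],[0,0,-35,0,0,0,3],[0,0,-35,0,0,0,3],[0,0,-35,0,0,0,3],[0,0,-35,0,0,0,3]]' 60
python3 - <<'E'
from h import *
print(rot().as_matrix().round(3),get_obs()['q'])
plan((290,60,195),down(3),1,3)
E
```

```text
time: 22.35
tcp_pos: [283.8, 21.3, 191.7]
tool_rot: [0.513, 0.472, 0.529, -0.485]
wrist_force: [0.4, -0.1, -1.1]
grip_width: 8.4
[[-0.029  0.996  0.085]
 [ 0.002  0.085 -0.996]
 [-1.    -0.029 -0.005]] [ 0.06979561 -0.16081195 -0.46550107  1.2947448   0.00434575  1.55560103]
dist 39.4 ang 2.5
[-3.4, 9.4, -38.1, 1.9, -0.2, 1.6, 3]
```

```bash
python3 -m pendant '[[0,8,-35,0.5,0,0.8,3],[0,20,-35,0.5,0,0.8,3],[3,22,-33,0.5,0,0,3],[5,22,-33,0.4,0,0,3],[8,22,-33,0,0,0,3],[10,22,-33,0,0,0,3],[12,22,-30,0,0,0,3],[12,15,-20,0,0,0,3],[0,0,0,0,0,0,3]]' 60
python3 - <<'E'
from h import *
print(rot().as_matrix().round(3),get_obs()['q'])
w=snap('wrist','w26.png')
plan((450.4,292.4,40),down(3),3,3)
E
```

```text
time: 23.25
tcp_pos: [420.9, 301.6, 130.7]
tool_rot: [0.514, 0.485, 0.517, -0.484]
wrist_force: [-0.1, -0.9, -0.6]
grip_width: 8.7
[[-0.003  0.998  0.062]
 [ 0.004  0.062 -0.998]
 [-1.    -0.002 -0.004]] [ 0.61866602  0.32347916 -0.09418013  1.15308852  0.00480326  2.12762459]
dist 96.4 ang 0.6
[30.3, 10.0, 3.4, 0.2, -0.1, 0.1, 3]
[30.4, 10.0, 3.3, 0.2, -0.1, 0.1, 3]
[30.4, 10.0, 3.3, 0.2, -0.1, 0.1, 3]
```

View pics/w26.png

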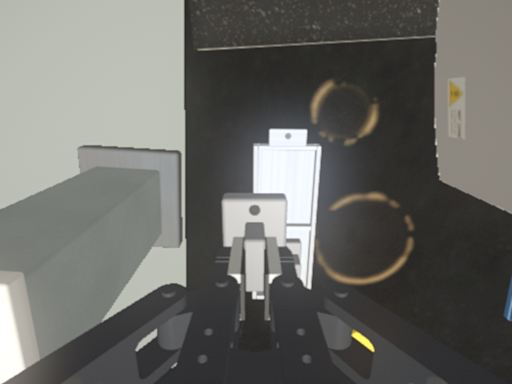

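```bash
python3 -m pendant '[[25,12,3,0.2,0,0,3],[25,10,3.3,0.2,0,0,3],[22,8,3.3,0.2,0,0,3],[0,0,0,0,0,0,3]]' 60
python3 - <<'E'
from h import *
w=snap('wrist','w27.png')
cv2.imwrite('pics/w27c.png',cv2.resize(w['frame'][100:300,170:350],None,fx=3,fy=3,interpolation=cv2.INTER_CUBIC))
plan((450.4,292.4,15),down(3),2,3)
E
```

```text
time: 23.7
tcp_pos: [449.0, 291.2, 56.5]
tool_rot: [0.511, 0.486, 0.514, -0.488]
wrist_force: [-0.8, 0.1, -1.2]
grip_width: 8.4
dist 43.1 ang 0.3
[21.5, 0.6, -0.2, -0.0, -0.1, 0.1, 3]
[21.5, 0.5, -0.2, -0.0, -0.1, 0.1, 3]
```

View pics/w27c.png

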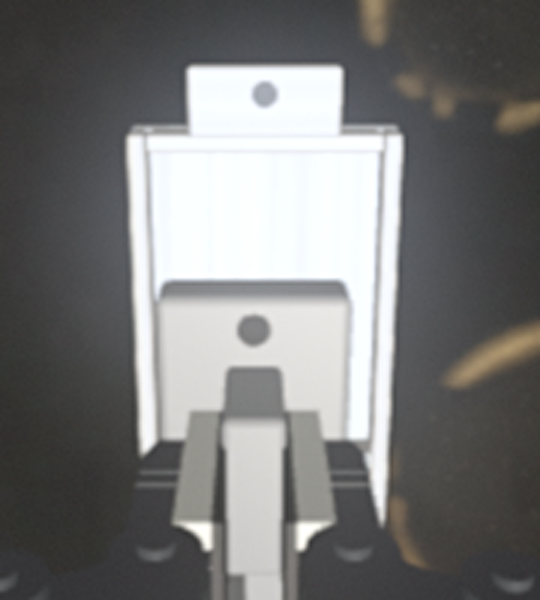

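```bash
python3 -m pendant '[[18,2,0,0,0,0,3],[15,0,0,0,0,0,3],[8,0,0,0,0,0,3],[0,0,0,0,0,0,3]]' 60
python3 - <<'E'
from h import *
w=snap('wrist','w28.png')
cv2.imwrite('pics/w28c.png',cv2.resize(w['frame'][100:300,170:350],None,fx=3,fy=3,interpolation=cv2.INTER_CUBIC))
plan((452,292.4,0),down(3),1,3)
E
```

```text
time: 24.15
tcp_pos: [452.4, 293.1, 22.1]
tool_rot: [0.511, 0.49, 0.514, -0.485]
wrist_force: [-0.7, -0.2, -1.1]
grip_width: 8.3
dist 22.9 ang 0.5
[22.8, -1.1, 1.2, -0.1, -0.5, -0.2, 3]
```

View pics/w28c.png

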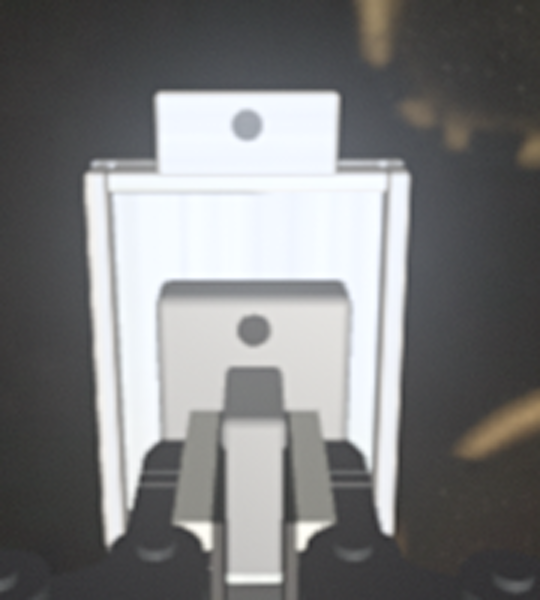

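```bash
python3 -m pendant '[[8,-1.2,0.5,0,-0.4,-0.2,3],[7,-0.5,0,0,0,0,3],[3,0,0,0,0,0,3],[0,0,0,0,0,0,3]]' 60;  python3 -m pendant '[[2,0,0,0,0,0,3],[0,0,0,0,0,0,3]]'
```

```text
time: 24.6
tcp_pos: [452.6, 294.2, 6.5]
tool_rot: [0.513, 0.489, 0.512, -0.485]
wrist_force: [0.0, 0.9, -0.4]
grip_width: 8.3
time: 24.8
tcp_pos: [452.6, 294.3, 4.2]
tool_rot: [0.513, 0.489, 0.512, -0.485]
wrist_force: [-1.0, -0.8, -0.1]
grip_width: 8.6
```

```bash
python3 -m pendant '[[2,0,0,0,0,0,3],[0,0,0,0,0,0,3]]' 60;  python3 -m pendant '[[1.5,0,0,0,0,0,3],[0,0,0,0,0,0,3]]';  python3 -m pendant '[[1.5,0,0,0,0,0,3],[0,0,0,0,0,0,3]]'
```

```text
time: 25.0
tcp_pos: [452.8, 294.3, 2.2]
tool_rot: [0.513, 0.489, 0.512, -0.485]
wrist_force: [0.4, -0.1, -1.1]
grip_width: 8.6
time: 25.2
tcp_pos: [452.9, 294.4, 0.7]
tool_rot: [0.513, 0.489, 0.512, -0.485]
wrist_force: [-0.3, 0.3, -0.5]
grip_width: 8.5
time: 25.4
tcp_pos: [453.3, 294.6, -0.3]
tool_rot: [0.513, 0.49, 0.512, -0.485]
wrist_force: [0.3, -0.4, -0.0]
grip_width: 8.5
```

```bash
python3 -m pendant '[[1.5,0,0,0,0,0,3],[0,0,0,0,0,0,3]]';  python3 -m pendant '[[1,0,0,0,0,0,3],[0,0,0,0,0,0,3]]';python3 - <<'E'
from h import *
w=snap('wrist','w29.png')
cv2.imwrite('pics/w29c.png',cv2.resize(w['frame'][100:300,170:350],None,fx=3,fy=3,interpolation=cv2.INTER_CUBIC))
E
```

```text
time: 25.6
tcp_pos: [453.6, 295.0, -0.0]
tool_rot: [0.513, 0.49, 0.512, -0.484]
wrist_force: [-0.3, -0.6, -1.5]
grip_width: 8.3
time: 25.8
tcp_pos: [453.8, 295.2, -0.3]
tool_rot: [0.513, 0.49, 0.512, -0.484]
wrist_force: [-0.9, -0.2, 1.1]
grip_width: 8.3
```

View pics/w29c.png

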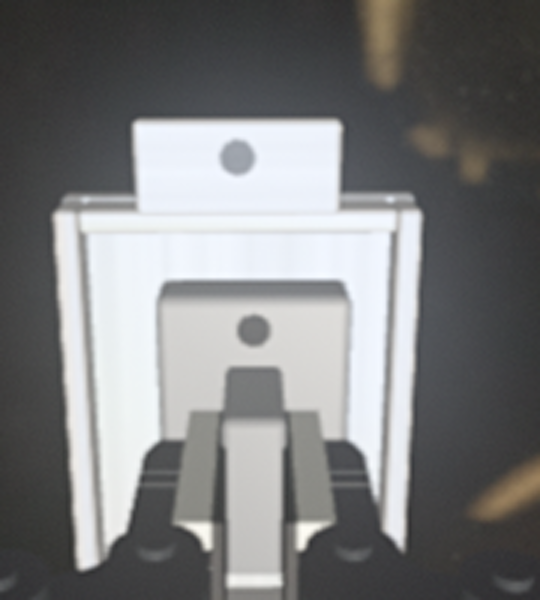

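Seated on the floor: the TCP has stopped at about 0, where −1 was expected. Release and withdraw.

```bash
python3 -m pendant '[[0,0,0,0,0,0,16],[0,0,0,0,0,0,20],[-2,0,0,0,0,0,24],[-15,0,0,0,0,0,26],[-25,0,0,0,0,0,30],[-35,0,0,0,0,0,40],[-40,0,15,0,0,0,40],[-35,-25,30,0,0,0,40],[0,-25,30,0,0,0,40],[0,-25,20,0,0,0,40],[0,0,0,0,0,0,40]]' 30
python3 - <<'E'
from h import *
w=snap('wrist','w30.png'); snap('top','t30.png'); snap('scene','s30.png')
E
```

```text
time: 26.95
tcp_pos: [382.8, 194.7, 153.2]
tool_rot: [0.514, 0.49, 0.512, -0.484]
wrist_force: [-0.1, 1.3, -0.5]
grip_width: 39.9
```

View pics/w30.png

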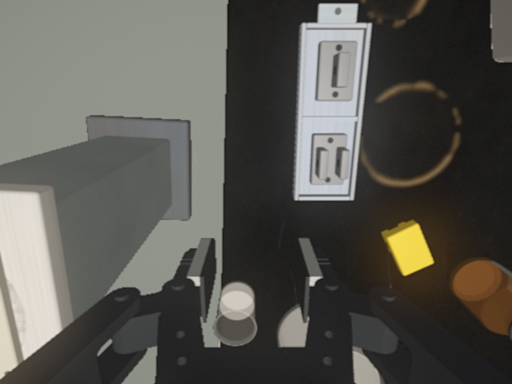

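View pics/t30.png

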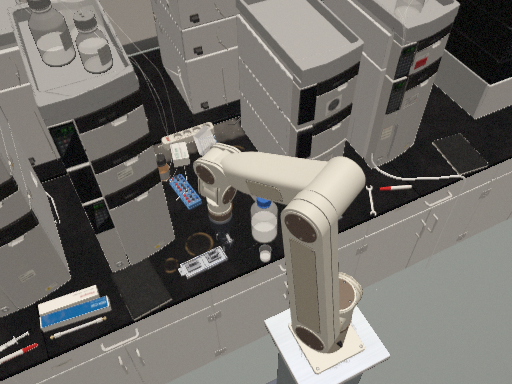

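View pics/s30.png

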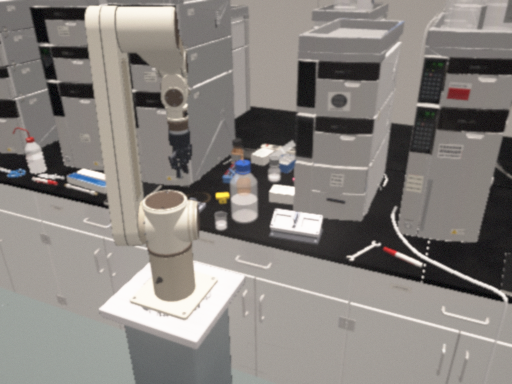

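Run:
```python
from h import *
a=load('scene0.png')['frame'].astype(int);b=load('s30.png')['frame'].astype(int)
for n,(u0,v0,u1,v1) in dict(bottle=(230,160,259,222),beaker=(213,211,229,231),carton=(268,184,294,204),amber=(231,138,246,160),spanner_pen=(345,238,425,268),yellow=(214,190,231,204)).items():
    d=np.abs(a-b)[v0:v1,u0:u1].mean(2); print(n,d.mean().round(1),(d>40).sum())
c=load('w30.png'); d=load('w25.png')
t=load('top0.png')['frame'].astype(int);u=load('t30.png')['frame'].astype(int)
for n,(u0,v0,u1,v1) in dict(beaker=(257,243,274,264),bottle=(250,205,278,242)).items(): print('top',n,np.abs(t-u)[v0:v1,u0:u1].mean().round(1))
o=get_obs(); print(o['time'],o['wrist_force'])
job_done()
```

```text
bottle 4.6 0
beaker 4.1 0
carton 3.9 0
amber 2.9 0
spanner_pen 3.3 0
yellow 3.2 0
top beaker 5.6
top bottle 6.6
27.1 [-0.60244039  0.02131919 -0.09714441]
the job is handed in; nothing more can be done
```

The job is done and handed in at 27.1 s. I gripped the keeper's wing and turned it to about 1.48 rad, clear of both castings, and left it there. Both castings were drawn straight out of their cavities and lowered into the tray until they touched its floor, then released. The single-web casting is in the compartment next to the tab and the two-lug casting is in the other.

**Last checks:** The final wrist picture shows both castings flat, lengthways, webs and lugs up, inside their compartments. The keeper was still turned clear in the last close view of it, taken as the second casting came out. Scene pictures from before and after show no change at the tall bottle, beaker, amber bottle, carton, spanner, pen or the yellow look-alike. The notebook and the pink look-alike were not compared, but the arm did not go near them. The gripper was well clear of everything at the end.

**What disagreed or failed:**
- **Finger length:** The fingertips stood about 20 to 25 mm behind the TCP, not 11 mm ahead of it as stated. My first attempt to grip the wing closed on empty air above it. I re-measured from the pictures and worked from that.
- **Wrist force:** The readings stayed near zero on contact. I judged touchdown in the tray by the arm ceasing to descend, at heights within about 1 mm of what I expected.
- **Lug grasp:** While I was closing on the lugs the tool was pushed back about 2.5 mm, probably because the fingertips touched the mould's face. The force readings stayed small.

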